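# Stock the fixings locker with the full tin of screws

## Task

One of the three identical tins of screws is full and the other two are nearly empty: find the full one by its weight and set it down gently, upright, inside the fixings locker, on the bay floor behind the lip. The locker's front flap is held by a bolt, so slide the bolt clear first, then let the flap fully down and leave it down. The two light tins stay standing upright on the bench, and the hammer, timber offcut and glue bottle are not to be disturbed.

Things in the scene. Friction and masses are not known exactly. Their poses are not given: they have to be found in the camera images.
- locker: fixed open-sided MDF locker on the bench, 272 mm high; origin at bench level under its middle; local -x is its front (towards the robot), +y its left seen from the robot, z up. Side walls 10 mm thick, to 110 mm above the bench. A wing panel beside the flap (y 85 to 200 mm, x -62 to -50 mm, 138 mm high) carries the bolt
- bay (a point): middle of the locker's bay floor, 50 mm above the bench (locker x 7.5, y 0); axes as the locker's. From here the floor runs 47.5 mm forward (-x) to a lip 12 mm high and 12 mm thick, 47.5 mm back to the back panel, and 75 mm to either side wall
- roof_edge (a point): middle of the front lower edge of the locker's fixed roof: locker x 0, y 0, 260 mm above the bench. The roof is 12 mm thick, 190 mm wide and covers all behind this edge, so a hand pointing straight down does not fit over a tin in the bay; one leaning 40 degrees, fingers pointing in and down, does
- flap (a joint): angle of the drop flap at the bay's front, rad: 0 shut (upright), 1.52 fully down, its top swung towards the robot. Hinge along locker y at x -62, z 50 mm; panel 170 wide, 95 high, 10 mm thick. Hinge friction 0.04 N m; pulled past about 0.5 rad it sinks down by its weight and stays. It cannot open while the bolt overlaps it
- flap_handle (a point): middle of the flap's steel bar handle, 10 mm thick, 90 mm long along locker y, moving with the flap. Shut: locker x -94, z 172 mm, which is 27 mm above the flap's top edge and 27 mm in front of its outer face; open behind and below between its two end stems, so it can be hooked from behind, from above, or pinched
- bolt (a joint): travel of the lock bolt, m: 0 to 0.01 at the start (locked), 0.05 at its end stop; grows as it slides along the locker's +y, away from the flap. The flap is free beyond 0.03. Friction about 2 N; it stays where it is left
- bolt_knob (a point): point on the upright round steel knob of the bolt, 16 mm diameter, 15 mm below the knob's flat top (180 mm above the bench); the knob stands free for 40 mm below its top. It moves with the bolt
- tin_a_mid (a point): one of three outwardly identical closed round metal tins of screws, 58 mm diameter, 130 mm tall, paper band; names say nothing of contents. Point: its centre, 65 mm above its underside; z axis up through the lid. Full about 550 to 820 g, nearly empty 130 to 190 g; contents have a few mm of play. Starts upright on the bench, 40 mm or more clear of its neighbours
- tin_b_mid (a point): one of three outwardly identical closed round metal tins of screws, 58 mm diameter, 130 mm tall, paper band; names say nothing of contents. Point: its centre, 65 mm above its underside; z axis up through the lid. Full about 550 to 820 g, nearly empty 130 to 190 g; contents have a few mm of play. Starts upright on the bench, 40 mm or more clear of its neighbours
- tin_c_mid (a point): one of three outwardly identical closed round metal tins of screws, 58 mm diameter, 130 mm tall, paper band; names say nothing of contents. Point: its centre, 65 mm above its underside; z axis up through the lid. Full about 550 to 820 g, nearly empty 130 to 190 g; contents have a few mm of play. Starts upright on the bench, 40 mm or more clear of its neighbours
- mallet_mid (a point): bystander: hammer, 260 mm long, lying on the bench; point near its middle
- offcut_mid (a point): bystander: timber offcut 160 x 45 x 35 mm, point at its centre
- glue_mid (a point): bystander: white plastic glue bottle, 60 mm diameter, 150 mm tall, point at its centre

How it is judged:
On the way, in this order (a step that is already met when the one before it is completed fails the run):
1. the bolt is slid clear of the flap (value of joint bolt above 0.03 m), for 0.1 s.
2. the flap is fully down (value of joint flap above 1.35 rad), for 0.2 s.
At the end, for the whole second after the job is handed in: Flap down (over 1.35 rad). The full tin (over 3.5 N on the locker) at rest, upright within 0.1 rad, on the bay floor: centre 107 to 123 mm high, locker x -16 to 31 mm, y within 50 mm. The other two at rest, upright within 0.1 rad, on the bench (value of joint flap above 1.35 rad and (((x of tin_a_mid in the frame of locker between -0.016 and 0.031 m and y of tin_a_mid in the frame of locker between -0.05 and 0.05 m and z of tin_a_mid in the frame of locker between 0.107 and 0.123 m and angle between tin_a_mid's own z axis and vertical below 0.1 rad and contact force between tin_a and locker above 3.5 N and linear speed of tin_a below 0.02 m/s) and (height (world z) of tin_b_mid between 0.057 and 0.073 m and angle between tin_b_mid's own z axis and vertical below 0.1 rad and linear speed of tin_b below 0.02 m/s) and (height (world z) of tin_c_mid between 0.057 and 0.073 m and angle between tin_c_mid's own z axis and vertical below 0.1 rad and linear speed of tin_c below 0.02 m/s)) or ((x of tin_b_mid in the frame of locker between -0.016 and 0.031 m and y of tin_b_mid in the frame of locker between -0.05 and 0.05 m and z of tin_b_mid in the frame of locker between 0.107 and 0.123 m and angle between tin_b_mid's own z axis and vertical below 0.1 rad and contact force between tin_b and locker above 3.5 N and linear speed of tin_b below 0.02 m/s) and (height (world z) of tin_a_mid between 0.057 and 0.073 m and angle between tin_a_mid's own z axis and vertical below 0.1 rad and linear speed of tin_a below 0.02 m/s) and (height (world z) of tin_c_mid between 0.057 and 0.073 m and angle between tin_c_mid's own z axis and vertical below 0.1 rad and linear speed of tin_c below 0.02 m/s)) or ((x of tin_c_mid in the frame of locker between -0.016 and 0.031 m and y of tin_c_mid in the frame of locker between -0.05 and 0.05 m and z of tin_c_mid in the frame of locker between 0.107 and 0.123 m and angle between tin_c_mid's own z axis and vertical below 0.1 rad and contact force between tin_c and locker above 3.5 N and linear speed of tin_c below 0.02 m/s) and (height (world z) of tin_a_mid between 0.057 and 0.073 m and angle between tin_a_mid's own z axis and vertical below 0.1 rad and linear speed of tin_a below 0.02 m/s) and (height (world z) of tin_b_mid between 0.057 and 0.073 m and angle between tin_b_mid's own z axis and vertical below 0.1 rad and linear speed of tin_b below 0.02 m/s)))); the robot touches nothing.
It fails at once if the hammer, the offcut or the glue bottle is moved by more than 30 mm (distance of any of mallet_mid, offcut_mid, glue_mid from where it was at the start of the episode above 0.03 m).
It fails at once if a tin is dropped or thrown into the bay (faster than 0.6 m/s over the bay floor) ((x of tin_a_mid in the frame of locker between -0.016 and 0.031 m and y of tin_a_mid in the frame of locker between -0.05 and 0.05 m and linear speed of tin_a above 0.6 m/s) or (x of tin_b_mid in the frame of locker between -0.016 and 0.031 m and y of tin_b_mid in the frame of locker between -0.05 and 0.05 m and linear speed of tin_b above 0.6 m/s) or (x of tin_c_mid in the frame of locker between -0.016 and 0.031 m and y of tin_c_mid in the frame of locker between -0.05 and 0.05 m and linear speed of tin_c above 0.6 m/s)).
It also fails if it takes over 72 s, if anything falls off the work surface, if the arm or the gripper's body presses on something with over 40 N, if the wrist force passes 120 N, or if a joint passes its speed limit or range.

## Robot

A 7-joint arm with a two-finger parallel gripper is mounted at the origin on the work surface. World frame = base frame: x ahead of the robot, y to its left, z up, the work surface at z = 0. Lengths are in m, angles in rad, forces in N, time in s.
With the tool pointing down it reaches from about 0.425 to 0.925 m from the base axis. Payload 6.8 kg.
Tool frame: the origin (TCP) lies at the very end of the fingers, on their centre line; the grasp point (between the pads) lies 19 mm behind it; z points along the fingers, x is the direction in which the jaws open and shut, and the axes are right-handed (so a half turn about z gives the same grasp; the last joint's range is limited). The gripper opens to 85 mm and grips with 20 to 120 N. Pads are 22 mm wide; open, the fingers measure 114 mm over their backs; the gripper's body (76 mm by 85 mm) begins 54 mm behind the grasp point. The pads swing forward as they close: fully open they stand 13 mm farther back than shut.
Start: joints at [1.16, 0.477, 0.022, 1.555, -0.011, 1.109, -0.083], TCP at [0.201, -0.644, 0.231] pointing down, gripper open.
Joint ranges: [-2.96, 2.96], [-0.34, 2.1], [-1.41, 1.46], [0.24, 2.44], [-1.37, 4.51], [0.17, 1.92], [-2.96, 2.96]. Speed limits (rad/s): [2.39, 2.39, 3.14, 3.14, 3.14, 3.14, 3.14].

## Interface

Orientations are given as a unit quaternion [w, x, y, z].
In Python, from station import bot gives the robot as it stands.
- The arm moves only by the shell command python3 -m creep 'ROWS' [FORCE]. ROWS is JSON, a list that holds one entry, the list of rows, each a list of 7 numbers: the shift along the tool's x, y, z in cm, then the turn, a rotation vector about the tool's x, y, z in rad, then the opening, from 0 (shut) to 1 (fully open). In form: [[[dx, dy, dz, wx, wy, wz, claw], ...]]. A call has 1 to 10 rows; each row is the pose to reach, as a shift and turn from the pose commanded when the call began, along the tool's axes at that moment; what a row does not reach only later rows make up. A row lasts 1/8 s, in which the tool goes at most 62.5 mm and 10.7 degrees, less where a joint would pass 70% of its speed; a pose out of reach is approached as far as the arm can. A call with a gripper value outside its range is refused whole. The fingers move at their own pace and stop on an object; FORCE is the grip in N (left out, the last holds). Time passes only in rows, so rows that repeat a pose let the fingers close. It gives the time, the measured TCP pose, the force and the opening at its end, in the units of the state.
- bot.get_obs(): the state, without advancing time (a new reading comes with each control period).
- bot.read_camera(name): name is "scene" or "top" or "wrist"; returns (picture, depth): 400x640x3 uint8, blue, green, red; 400x640 float32, m along the optical axis (not along the pixel's ray), 0 where there is no reading.
- bot.calibration(name): a dict with "mtx" (3x3 intrinsics, pixels), "rvec" (rotation vector, rad) and "tvec" (3), from world to camera coordinates, as OpenCV has them. Camera axes: x right, y down, z forward; pixel columns grow to the right and rows downward; lengths in m; the calibration is good to about 2 mm. A picture is of the moment at which its call begins: read the wrist's pose just before it. calibration takes no time and is no camera call; for the wrist camera it gives the pose at the moment of the call.
- bot.hand_in(): hands the job in, once; it reports no verdict.
Trained networks look in the newest picture that a camera, given by its name, has taken for a name from the list of things; names that differ only in an ending like _2 or _b are one class to them, and where a whole thing is asked for, a point or a joint stands for the part that bears it (a point fixed in the world has none). Each returns a list of dicts, best first, with "p" (0 to 1); they miss things now and then, are a little off and sometimes report something else, mostly with a low value. They report only what shows in the picture. A call takes as long as a camera call.
- bot.find_in(camera, label): "xy" ([column, row] in pixels, amid what is visible of it).
- bot.silhouettes(camera, label): "mask" (400x640 bool, what is visible of it) and "xy" ([column, row] in pixels, amid what is visible of it).
The state is a dict: "t": time; "q": joint angles; "joint_vel": joint speeds; "joint_torque": joint torques, N m; "eef_pos": TCP position; "tool_rot": TCP orientation; "contact_force": force on the tool from outside, world axes, zero at the start; "torque": the same for the moment, N m; "gripper_width": opening from 0.0 (shut) to 1.0 (fully open).
Only numpy, scipy, OpenCV 4.12 (cv2) and the standard library are available. Lean on these libraries where they do the work, as an engineer would, in place of code of your own. Each camera call takes 0.05 s, during which the arm holds its last target.

## Working session

There is one attempt and no reset: what is moved stays moved. The work goes in short steps, Python scripts to look and compute and a shell command to move; the robot and the scene stay as the last step left them, time stands still between calls to the robot, and variables do not carry over. Pictures are saved under pics/ and viewed, and the job is handed in when it is done.

```bash
ls; mkdir -p pics
cat > h.py <<'E'
import numpy as np,cv2
from station import bot
def cal(n):
    c=bot.calibration(n);R=cv2.Rodrigues(np.array(c['rvec'],float))[0];return np.array(c['mtx'],float),R,np.array(c['tvec'],float).reshape(3)
def unproj(n,uv,d,c=None):
    K,R,t=c or cal(n);uv=np.atleast_2d(uv).astype(float);d=np.atleast_1d(d)
    p=np.c_[(uv[:,0]-K[0,2])/K[0,0]*d,(uv[:,1]-K[1,2])/K[1,1]*d,d]
    return (p-t)@R
def cloud(n,dep):
    v,u=np.nonzero(dep>0);return unproj(n,np.c_[u,v],dep[v,u]),u,v
def proj(n,P):
    K,R,t=cal(n);p=np.atleast_2d(P)@R.T+t;p=p@K.T;return p[:,:2]/p[:,2:]
E
python3 - <<'E'
from h import *
print(bot.get_obs())
for n in ['scene','top']:
    im,d=bot.read_camera(n);cv2.imwrite(f'pics/{n}0.png',im);np.save(f'{n}0.npy',d)
    print(n,bot.calibration(n))
    for l in ['tin_a_mid','bolt_knob','flap_handle','locker','mallet_mid','offcut_mid','glue_mid']:
        for r in bot.silhouettes(n,l):
            m=r['mask'];
            v,u=np.nonzero(m&(d>0)); P=unproj(n,np.c_[u,v],d[v,u])
            print(l,round(r['p'],2),np.round(r['xy']),m.sum(),np.round(np.median(P,0),3) if len(P) else '', np.round(P.min(0),3),np.round(P.max(0),3))
print(bot.get_obs()['t'])
E
```

```text
pics
{'t': 0.0, 'q': array([ 1.15992688,  0.47782016,  0.02233969,  1.55644647, -0.01149206,
        1.10935399, -0.08308748]), 'joint_vel': array([-0.00039503, -0.00076396, -0.00030438, -0.00031659, -0.00017726,
       -0.00181135,  0.00043243]), 'joint_torque': array([ 2.22631564e-05, -5.96450114e+01,  1.60772536e+00, -2.81200272e+01,
        1.24424402e-02,  9.36886965e-03, -4.09115003e-06]), 'eef_pos': array([ 0.20106194, -0.64372166,  0.23031441]), 'tool_rot': array([-5.00714511e-04,  8.05667325e-01, -5.92367503e-01, -8.07167918e-04]), 'contact_force': array([-0.8734792 , -0.15985362, -0.62727747]), 'torque': array([-0.02214014, -0.0201015 , -0.03269952]), 'gripper_width': 0.9960036561105949}
scene {'mtx': array([[499.79004348,   0.        , 315.83030528],
       [  0.        , 499.79004348, 202.33221641],
       [  0.        ,   0.        ,   1.        ]]), 'rvec': array([ 2.48022054,  0.66899285, -0.21818195]), 'tvec': array([-0.49424348, -0.16430136,  1.46309026])}
tin_a_mid 0.96 [192. 329.] 1238 [ 0.497 -0.389  0.121] [ 0.393 -0.413 -0.003] [ 0.513 -0.327  0.136]
tin_a_mid 0
[... 1302 characters left out ...]
549 0.371 0.184]
flap_handle 0.81 [234. 218.] 943 [0.565 0.185 0.143] [ 0.525  0.106 -0.003] [0.612 0.31  0.181]
flap_handle 0.7 [383. 185.] 600 [ 0.629 -0.193  0.128] [ 0.608 -0.233 -0.005] [ 0.699 -0.17   0.135]
locker 0.92 [215. 183.] 6954 [0.639 0.22  0.131] [ 0.495  0.106 -0.004] [0.81  0.424 0.278]
mallet_mid 0.91 [349. 277.] 1090 [ 0.397 -0.116  0.024] [ 0.335 -0.269 -0.004] [ 0.436 -0.013  0.032]
offcut_mid 0.82 [342. 145.] 1017 [ 0.772 -0.102  0.034] [ 0.743 -0.187 -0.003] [ 0.82  -0.021  0.041]
offcut_mid 0.26 [287. 136.] 577 [0.772 0.052 0.099] [ 0.755  0.024 -0.004] [0.84  0.094 0.154]
glue_mid 0.9 [290. 137.] 578 [0.772 0.05  0.099] [ 0.755  0.024 -0.004] [0.851 0.083 0.154]
0.8
```

View pics/scene0.png

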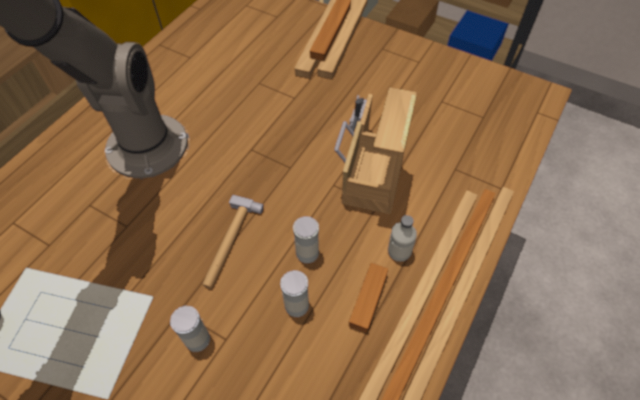

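View pics/top0.png

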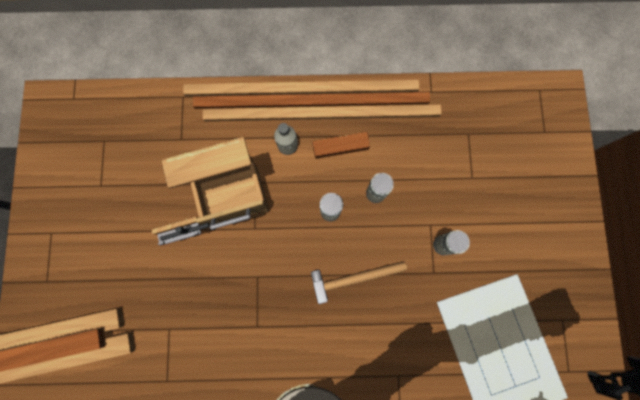

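Run:
```python
from h import *
from scipy.spatial import cKDTree
from scipy.cluster.hierarchy import fclusterdata
d=np.load('top0.npy');P,u,v=cloud('top',d)
# tins
s=P[(P[:,2]>0.115)&(P[:,2]<0.15)&(P[:,1]<0.07)]
l=fclusterdata(s[::2],0.015,criterion='distance',method='single')
for k in set(l):
    q=s[::2][l==k]
    if len(q)>40: print('cl',len(q),q.mean(0).round(3),cv2.minEnclosingCircle(q[:,:2].astype(np.float32)),np.median(q[:,2]))
r=P[(P[:,2]>0.262)&(P[:,2]<0.285)&(P[:,1]>0.05)&(P[:,0]<0.9)]
print('roof',len(r),cv2.minAreaRect(r[:,:2].astype(np.float32)),np.median(r[:,2]),cv2.boxPoints(cv2.minAreaRect(r[:,:2].astype(np.float32))))
k=P[(P[:,2]>0.165)&(P[:,2]<0.19)&(P[:,1]>0.05)&(P[:,0]<0.62)]
l=fclusterdata(k,0.015,criterion='distance',method='single')
for j in set(l):
    q=k[l==j]; print('knob/handle',len(q),q.mean(0).round(4),cv2.minAreaRect(q[:,:2].astype(np.float32)),np.median(q[:,2]))
w=P[(P[:,2]>0.13)&(P[:,2]<0.15)&(P[:,1]>0.05)&(P[:,0]<0.62)]
l=fclusterdata(w,0.012,criterion='distance',method='single')
for j in set(l):
    q=w[l==j]; print('wing/flap',len(q),q.mean(0).round(4),cv2.minAreaRect(q[:,:2].astype(np.float32)),np.median(q[:,2]))
```

```text
cl 50 [0.78  0.053 0.137] ((0.7834227085113525, 0.054706770926713943), 0.015238472260534763) 0.144243075289694
cl 218 [ 0.484 -0.38   0.129] ((0.4844284951686859, -0.38235896825790405), 0.029521770775318146) 0.12956400692052267
cl 199 [ 0.636 -0.198  0.129] ((0.6376430988311768, -0.19854694604873657), 0.029312441125512123) 0.1295377631895695
cl 204 [ 0.586 -0.066  0.129] ((0.5869553089141846, -0.06656533479690552), 0.028966346755623817) 0.12964207414879403
roof 2551 ((0.6638050675392151, 0.2141786813735962), (0.06874549388885498, 0.19009453058242798), 15.533835411071777) 0.27216555298584527 [[0.60523355 0.2965488 ]
 [0.65614223 0.11339799]
 [0.7223766  0.13180855]
 [0.6714679  0.31495938]]
knob/handle 46 [0.5246 0.3016 0.178 ] ((0.5249122381210327, 0.302420049905777), (0.014269538223743439, 0.013946852646768093), 21.311649322509766) 0.1794642958938838
knob/handle 178 [0.5409 0.181  0.1756] ((0.5431445240974426, 0.18058963119983673), (0.014362074434757233, 0.09785851091146469), 14.548932075500488) 0.17596972477551104
wing/flap 728 [0.5523 0.2535 0.1399] ((0.5485078692436218, 0.2416437566280365), (0.04181972146034241, 0.2834932804107666), 15.099842071533203) 0.13964937631696195
```

Scene: the locker is at the upper left of the top picture, about (215,180). Its handle and knob are around (200,225). The tins are at (331,206), (380,187) and (456,242), the hammer at (350,280), the offcut at (341,145) and the glue at (288,138). Depth gives the locker origin as about (0.631, 0.205) with yaw 15.5°.

```bash
cat >> h.py <<'E'
from scipy.spatial.transform import Rotation as Ro
O=np.array([0.6307,0.205,0]);yaw=np.deg2rad(15.5)
RL=Ro.from_euler('z',yaw)
def W(p): return O+RL.apply(p)
def L(p): return RL.inv().apply(np.asarray(p)-O)
def toolR(az,lean):
    # tool x horizontal = -left of az ; z = lean toward az
    a=np.deg2rad(az);f=np.array([np.cos(a),np.sin(a),0]);l=np.array([-np.sin(a),np.cos(a),0])
    t=np.deg2rad(lean);z=np.sin(t)*f-np.cos(t)*np.array([0,0,1.]);x=-l
    return Ro.from_matrix(np.c_[x,np.cross(z,x),z])
def cur():
    o=bot.get_obs();q=o['tool_rot'];return o,np.array(o['eef_pos']),Ro.from_quat([q[1],q[2],q[3],q[0]])
def go(p,R,name=''):
    o,p0,R0=cur();s=R0.inv().apply(np.asarray(p)-p0)*100;w=(R0.inv()*R).as_rotvec()
    print(name,np.round(s,2),np.round(w,3))
def st():
    o,p0,R0=cur();print('t',o['t'],'tcp',p0.round(4),'loc',L(p0).round(4),'z',R0.as_matrix()[:,2].round(3),'F',np.round(o['contact_force'],2),'w',round(o['gripper_width'],3))
E
python3 - <<'E'
from h import *
st();R=toolR(15.5,0)
go([0.5,-0.25,0.3],R,'via');go(W([-.082,.088,.3]),R,'above');go(W([-.082,.088,.154]),R,'pre')
E
```

```text
t 0.8 tcp [ 0.2013 -0.6443  0.2313] loc [-0.6407 -0.7037  0.2313] z [ 0. -0. -1.] F [ 0.15  0.43 -0.46] w 0.999
via [-28.73 -40.27  -6.87] [-0.    -0.     0.032]
above [-77.32 -58.4   -6.87] [-0.    -0.     0.032]
pre [-77.32 -58.4    7.73] [-0.    -0.     0.032]
```

```bash
python3 -m creep '[[[-5,-7,-6.9,0,0,0.03,0],[-10,-14,-6.9,0,0,0.03,0],[-15,-21,-6.9,0,0,0.03,0],[-20,-28,-6.9,0,0,0.03,0],[-25,-35,-6.9,0,0,0.03,0],[-30,-40,-6.9,0,0,0.03,0],[-36,-43,-6.9,0,0,0.03,0],[-42,-45,-6.9,0,0,0.03,0],[-48,-47,-6.9,0,0,0.03,0],[-54,-49,-6.9,0,0,0.03,0]]]'
python3 - <<'E'
from h import *
st();R=toolR(15.5,0)
go(W([-.082,.088,.3]),R,'above');go(W([-.082,.088,.154]),R,'pre')
E
```

```text
t: 2.05
eef_pos: [0.4865, -0.1158, 0.3]
tool_rot: [-0.0, 0.797, -0.604, 0.0]
contact_force: [1.1, 0.3, 0.6]
gripper_width: -0.003
t 2.05 tcp [ 0.4865 -0.1158  0.3   ] loc [-0.2246 -0.2706  0.3   ] z [ 0.001 -0.    -1.   ] F [1.1  0.27 0.61] w -0.003
above [-35.83 -14.35  -0.  ] [-0.001 -0.     0.002]
pre [-35.84 -14.33  14.6 ] [-0.001 -0.     0.002]
```

```bash
python3 -m creep '[[[-6,-2.4,0,0,0,0,0],[-12,-4.8,0,0,0,0,0],[-18,-7.2,0,0,0,0,0],[-24,-9.6,0,0,0,0,0],[-30,-12,0,0,0,0,0],[-35.8,-14.3,0,0,0,0,0],[-35.8,-14.3,5,0,0,0,0],[-35.8,-14.3,10,0,0,0,0],[-35.8,-14.3,14.6,0,0,0,0],[-35.8,-14.3,14.6,0,0,0,0]]]'
python3 - <<'E'
from h import *
st();R=toolR(15.5,0)
im,d=bot.read_camera('scene');cv2.imwrite('pics/s1.png',cv2.resize(im[60:240,250:470],None,fx=3,fy=3))
im,d=bot.read_camera('wrist');cv2.imwrite('pics/w1.png',im)
P,u,v=cloud('top',bot.read_camera('top')[1])
k=P[(P[:,2]>0.165)&(P[:,2]<0.19)&(P[:,1]>0.05)&(P[:,0]<0.62)];q=L(k);q=q[(q[:,1]>0.1)&(q[:,0]>-.1)];print(q.mean(0),len(q))
E
```

```text
t: 3.3
eef_pos: [0.5252, 0.2639, 0.1506]
tool_rot: [0.003, 0.797, -0.604, -0.001]
contact_force: [-0.6, -1.0, -1.6]
gripper_width: 0.002
t 3.3 tcp [0.5252 0.2639 0.1506] loc [-0.0859  0.0849  0.1506] z [-0.006 -0.004 -1.   ] F [-0.58 -0.98 -1.64] w 0.002
[nan nan nan] 0<stdin>:6: RuntimeWarning: Mean of empty slice.
  ret = um.true_divide(
```

View pics/s1.png

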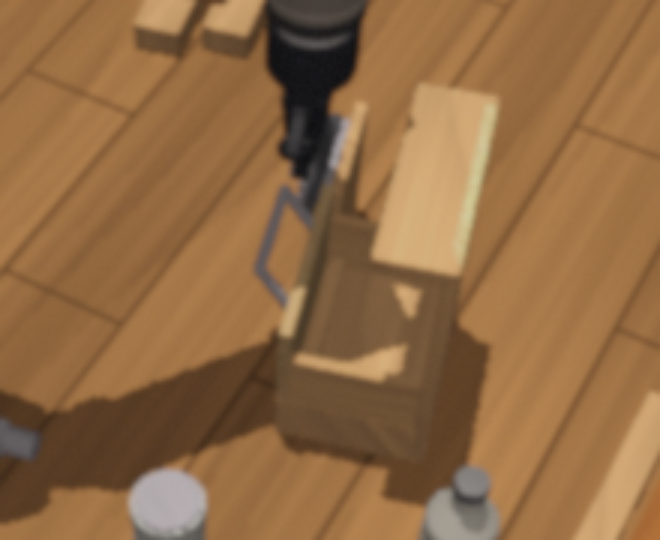

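View pics/w1.png

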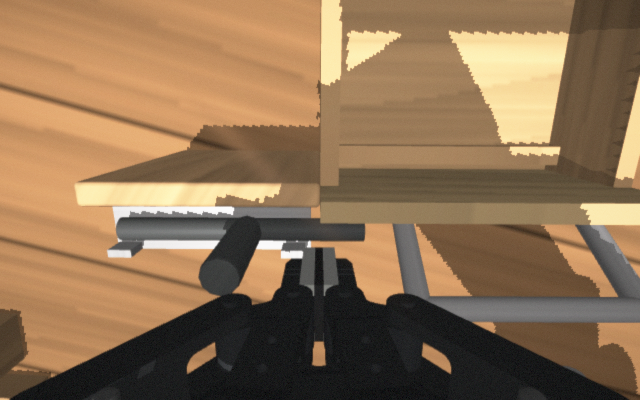

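The wrist view shows the knob at (225,265), left of the shut fingers at (320,270), with the handle to the right. I'll push towards tool -x.

```bash
python3 -m creep '[[[0,-0.7,0,0,0,0,0],[-1.2,-0.7,0,0,0,0,0],[-2.4,-0.7,0,0,0,0,0],[-3.6,-0.7,0,0,0,0,0],[-4.8,-0.7,0,0,0,0,0],[-5.8,-0.7,0,0,0,0,0],[-5.8,-0.7,0,0,0,0,0]]]'
python3 - <<'E'
from h import *
st();R=toolR(15.5,0)
im,d=bot.read_camera('wrist');cv2.imwrite('pics/w2.png',im)
c=cal('wrist')
P,u,v=cloud('wrist',d);q=L(P);m=(q[:,2]>.17)&(q[:,2]<.187)&(q[:,0]<-.05)&(q[:,0]>-.1)&(q[:,1]>.12);print(m.sum(),q[m].mean(0),q[m].min(0),q[m].max(0))
E
```

```text
t: 4.32
eef_pos: [0.5185, 0.323, 0.1537]
tool_rot: [0.001, 0.797, -0.604, 0.001]
contact_force: [1.6, -3.6, 3.5]
gripper_width: -0.001
t 4.325 tcp [0.5185 0.323  0.1537] loc [-0.0766  0.1437  0.1537] z [ 0.    -0.002 -1.   ] F [ 1.58 -3.55  3.54] w -0.001
2418 [-0.07086051  0.15309351  0.17821807] [-0.08121819  0.12960306  0.17000163] [-0.06615607  0.17244284  0.18699701]
```

View pics/w2.png

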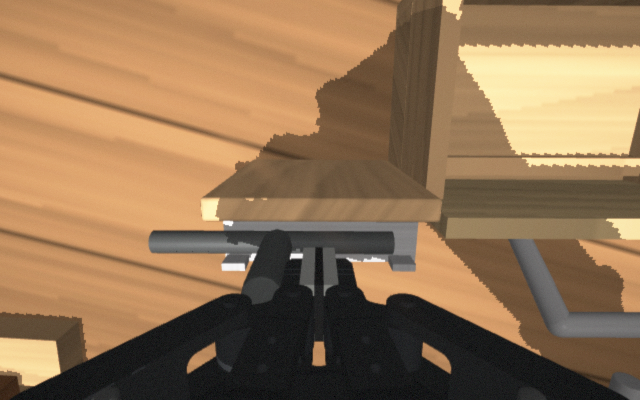

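The bolt has moved about 42 mm, and its tail now sits left of the flap's edge (pixel 395 against 440). Next I'll hook the handle from behind.

Run:
```python
from h import *
st();R=toolR(15.5,0)
go(W([-.075,.13,.21]),R);go(W([-.071,.0,.21]),R);go(W([-.071,.0,.157]),R)
```

```text
t 4.375 tcp [0.5185 0.323  0.1536] loc [-0.0766  0.1437  0.1536] z [-0.    -0.001 -1.   ] F [ 1.18 -2.68  2.89] w 0.0
 [ 1.37 -0.15 -5.63] [ 0.    -0.001  0.002]
 [14.37 -0.53 -5.62] [ 0.    -0.001  0.002]
 [14.37 -0.53 -0.32] [ 0.    -0.001  0.002]
```

```bash
python3 -m creep '[[[1,0,0,0,0,0,0],[1.4,-0.2,-5.6,0,0,0,0],[7,-0.5,-5.6,0,0,0,0],[12,-0.5,-5.6,0,0,0,0],[14.4,-0.5,-5.6,0,0,0,0],[14.4,-0.5,-5.6,0,0,0,0],[14.4,-0.5,-3,0,0,0,0],[14.4,-0.5,-0.3,0,0,0,0],[14.4,-0.5,-0.3,0,0,0,0]]]'
python3 - <<'E'
from h import *
st();R=toolR(15.5,0)
im,d=bot.read_camera('wrist');cv2.imwrite('pics/w3.png',im)
E
```

```text
t: 5.5
eef_pos: [0.5598, 0.1871, 0.1548]
tool_rot: [0.001, 0.797, -0.603, -0.002]
contact_force: [-0.3, 0.8, -0.3]
gripper_width: 0.001
t 5.5 tcp [0.5598 0.1871 0.1548] loc [-0.0731  0.0017  0.1548] z [-0.005 -0.    -1.   ] F [-0.27  0.79 -0.32] w 0.001
```

View pics/w3.png

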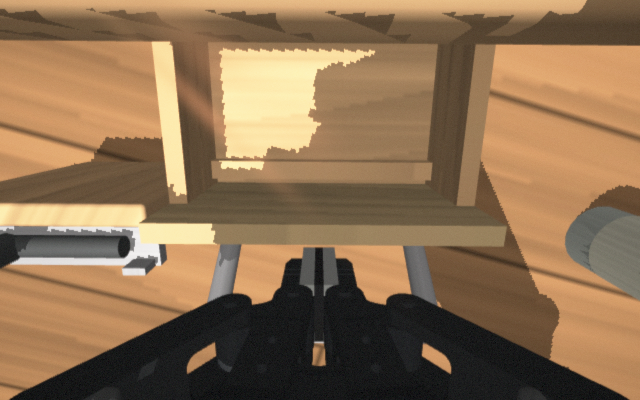

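```bash
python3 -m creep '[[[0,1.2,0.2,0,0,0,0],[0,2.4,0.6,0,0,0,0],[0,3.5,1.2,0,0,0,0],[0,4.6,2,0,0,0,0],[0,5.6,2.9,0,0,0,0],[0,6.5,3.8,0,0,0,0],[0,7.3,4.8,0,0,0,0],[0,8,5.8,0,0,0,0],[0,8.6,6.8,0,0,0,0],[0,8.6,6.8,0,0,0,0]]]'
python3 - <<'E'
from h import *
st()
im,d=bot.read_camera('scene');cv2.imwrite('pics/s4.png',cv2.resize(im[60:240,250:470],None,fx=3,fy=3))
E
```

```text
t: 6.8
eef_pos: [0.4783, 0.1624, 0.0878]
tool_rot: [0.001, 0.797, -0.604, -0.0]
contact_force: [-0.3, 0.2, 1.1]
gripper_width: 0.002
t 6.8 tcp [0.4783 0.1624 0.0878] loc [-0.1583 -0.0003  0.0878] z [-0.002 -0.001 -1.   ] F [-0.33  0.16  1.12] w 0.002
```

View pics/s4.png

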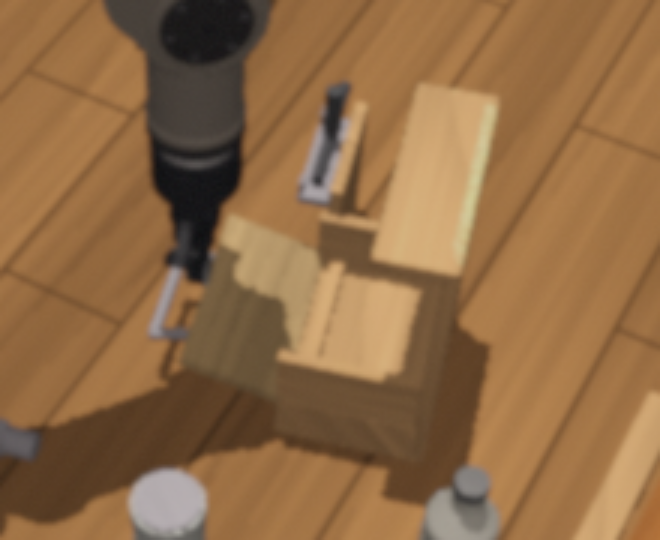

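```bash
python3 -m creep '[[[0,0,-5,0,0,0,0],[0,0,-11,0,0,0,0],[0,0,-17,0,0,0,0],[0,0,-17,0,0,0,0.5]]]'
cat >> h.py <<'E'
TA=np.array([0.4844,-0.3824,0]);TB=np.array([0.6376,-0.1985,0]);TC=np.array([0.5870,-0.0666,0])
def grasp(T,az,back=0,up=0,lean=40):
    R=toolR(az,lean);a=np.deg2rad(az);f=np.array([np.cos(a),np.sin(a),0])
    p=np.array([T[0],T[1],0])+0.017*f+[0,0,0.087+up]-back*R.as_matrix()[:,2]
    return p,R
E
python3 - <<'E'
from h import *
st()
go(*grasp(TC,-6.5,0.10,0.02),'pre')
im,d=bot.read_camera('scene');cv2.imwrite('pics/s5.png',cv2.resize(im[60:240,250:470],None,fx=3,fy=3))
P,u,v=cloud('top',bot.read_camera('top')[1]);q=L(P);m=(abs(q[:,1])<.08)&(q[:,0]<-.065)&(q[:,0]>-.2)&(q[:,2]<.15)
for x in np.arange(-.2,-.06,.02):
    k=m&(abs(q[:,0]-x)<.01); print(round(x,2),k.sum(),np.percentile(q[k,2],[10,50,90]).round(3) if k.sum() else '')
E
```

```text
t: 7.35
eef_pos: [0.4825, 0.1645, 0.2643]
tool_rot: [-0.005, 0.797, -0.604, 0.003]
contact_force: [0.1, 0.3, 0.6]
gripper_width: 0.199
t 7.35 tcp [0.4825 0.1645 0.2643] loc [-0.1537  0.0006  0.2643] z [ 0.011  0.003 -1.   ] F [0.06 0.25 0.64] w 0.199
pre [23.29  0.62  8.05] [0.678 0.137 0.369]
-0.2 184 [-0.003  0.     0.003]
-0.18 386 [-0.002  0.002  0.031]
-0.16 470 [-0.002  0.002  0.06 ]
-0.14 289 [0.057 0.06  0.062]
-0.12 158 [0.055 0.058 0.06 ]
-0.1 185 [0.054 0.057 0.059]
-0.08 294 [0.054 0.056 0.059]
-0.06 86 [0.053 0.056 0.059]
```

View pics/s5.png

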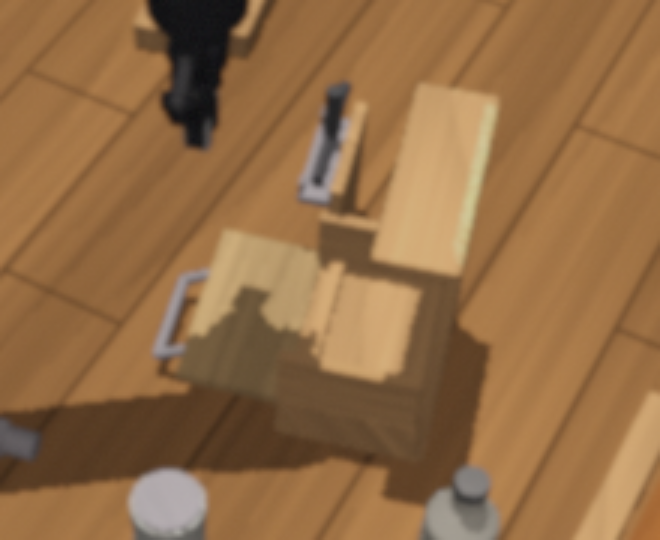

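The flap is fully down: the panel is level at z ≈ 0.057. Now I'll weigh tin C, the nearest, with the leaning grasp.

```bash
python3 -m creep '[[[5,0.1,0,0.17,0.03,0.09,1],[10,0.3,2,0.34,0.07,0.18,1],[16,0.5,4,0.51,0.1,0.28,1],[20,0.6,6,0.68,0.14,0.37,1],[23.3,0.6,8,0.68,0.14,0.37,1],[23.3,0.6,8,0.68,0.14,0.37,1],[23.3,0.6,8,0.68,0.14,0.37,1]]]' 30
python3 - <<'E'
from h import *
st()
go(*grasp(TC,-6.5,0.0,0.0),'grasp')
im,d=bot.read_camera('wrist');cv2.imwrite('pics/w6.png',im)
P,u,v=cloud('wrist',d)
m=(abs(P[:,2]-.13)<.004)&(np.hypot(*(P[:,:2]-TC[:2]).T)<.045);print(m.sum(),cv2.minEnclosingCircle(P[m][:,:2].astype(np.float32)),P[m].mean(0))
m=(P[:,2]>.01)&(P[:,2]<.12)&(np.hypot(*(P[:,:2]-TC[:2]).T)<.045);q=P[m]
from scipy.optimize import least_squares
r=least_squares(lambda c:np.hypot(q[:,0]-c[0],q[:,1]-c[1])-.029,TC[:2],loss='soft_l1',f_scale=.002);print('side fit',r.x,m.sum())
E
```

```text
t: 8.32
eef_pos: [0.535, -0.0694, 0.1999]
tool_rot: [0.211, -0.633, 0.705, -0.239]
contact_force: [0.8, 2.7, -0.1]
gripper_width: 0.999
t 8.325 tcp [ 0.535  -0.0694  0.1999] loc [-0.1655 -0.2389  0.1999] z [ 0.6   -0.07  -0.797] F [ 0.85  2.73 -0.12] w 0.999
grasp [-0.9   1.37 13.12] [ 0.049 -0.002  0.007]
4786 ((0.5850818753242493, -0.06848666816949844), 0.029033709317445755) [ 0.58328346 -0.06833723  0.12977172]
side fit [ 0.58532066 -0.06853651] 1475
```

View pics/w6.png

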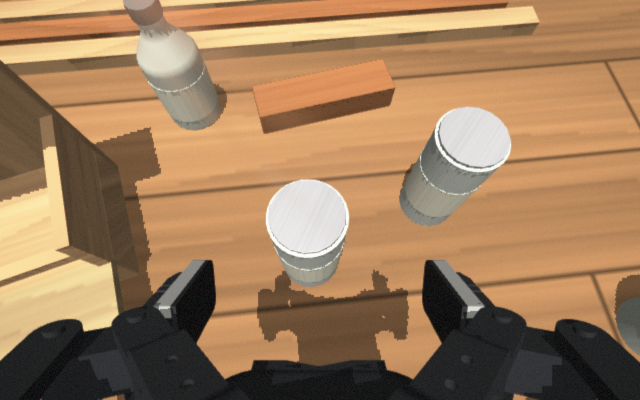

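```bash
python3 -m creep '[[[0,0,0,0,0,0,1]]]'
python3 - <<'E'
from h import *
st();T=[.585,-.0685]
go(*grasp(T,-6.5,0.04,0.0),'pre2')
go(*grasp(T,-6.5,0.0,0.0),'grasp')
E
```

```text
t: 8.5
eef_pos: [0.5364, -0.0675, 0.2016]
tool_rot: [0.212, -0.632, 0.706, -0.239]
contact_force: [0.4, -0.1, -0.2]
gripper_width: 1.002
t 8.5 tcp [ 0.5364 -0.0675  0.2016] loc [-0.1637 -0.2374  0.2016] z [ 0.602 -0.069 -0.795] F [ 0.39 -0.06 -0.18] w 1.002
pre2 [-0.46  1.93  9.08] [ 0.047 -0.     0.004]
grasp [-0.47  1.74 13.07] [ 0.047 -0.     0.004]
```

```bash
python3 -m creep '[[[-0.5,1.9,3,0.05,0,0,1],[-0.5,1.9,6,0.05,0,0,1],[-0.5,1.9,9,0.05,0,0,1],[-0.5,1.8,11,0.05,0,0,1],[-0.5,1.7,13,0.05,0,0,1],[-0.5,1.7,13,0.05,0,0,1]]]'
python3 - <<'E'
from h import *
st();T=[.585,-.0685]
go(*grasp(T,-6.5,0.0,0.0),'grasp')
E
```

```text
t: 9.25
eef_pos: [0.6204, -0.0842, 0.1498]
tool_rot: [0.201, -0.644, 0.705, -0.217]
contact_force: [-0.3, 0.7, 0.2]
gripper_width: 1.0
t 9.25 tcp [ 0.6204 -0.0842  0.1498] loc [-0.0872 -0.2759  0.1498] z [ 0.564 -0.047 -0.825] F [-0.28  0.7   0.23] w 1.0
grasp [-1.18  5.17  4.07] [0.097 0.018 0.017]
```

Run:
```python
from h import *
st();print(bot.get_obs()['q'].round(3))
im,d=bot.read_camera('wrist');cv2.imwrite('pics/w7.png',im)
```

```text
t 9.25 tcp [ 0.6204 -0.0842  0.1498] loc [-0.0872 -0.2759  0.1498] z [ 0.564 -0.047 -0.825] F [-0.28  0.7   0.23] w 1.0
[ 0.374  0.333 -0.414  2.194  1.374  0.17  -2.959]
```

View pics/w7.png

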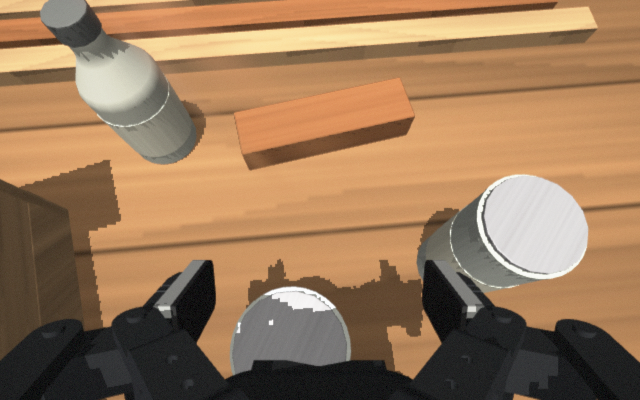

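The wrist is at its range limit (q6 = 0.17, q7 = -2.96), so leaning this close to the base is awkward. I'll go back to a vertical tool for weighing and record joint data to model the arm before placing.

```bash
cat >> h.py <<'E'
def log():
    o=bot.get_obs();open('kin.txt','a').write(' '.join(f'{x:.6f}' for x in [*o['q'],*o['eef_pos'],*o['tool_rot']])+'\n')
E
python3 - <<'E'
from h import *
log()
o=[1.15992688,0.47782016,0.02233969,1.55644647,-0.01149206,1.10935399,-0.08308748,0.20106194,-0.64372166,0.23031441,-5.00714511e-04,8.05667325e-01,-5.92367503e-01,-8.07167918e-04]
open('kin.txt','a').write(' '.join(map(str,o))+'\n')
R=toolR(-6.5,0)
o,p0,R0=cur();print('up5',R0.inv().apply([0,0,5]).round(2))
go([.585,-.0685,.25],R,'v')
E
```

```text
up5 [-0.02 -2.82 -4.13]
v [ -1.3   -2.69 -10.34] [-0.6    0.012  0.023]
```

```bash
python3 -m creep '[[[0,-2.8,-4.1,0,0,0,1],[0,-3,-7,-0.1,0,0,1],[-1.3,-2.7,-10.3,-0.3,0,0,1],[-1.3,-2.7,-10.3,-0.45,0.01,0.02,1],[-1.3,-2.7,-10.3,-0.6,0.01,0.02,1],[-1.3,-2.7,-10.3,-0.6,0.01,0.02,1],[-1.3,-2.7,-10.3,-0.6,0.01,0.02,1]]]'
python3 - <<'E'
from h import *
st();log();print(bot.get_obs()['q'].round(3))
go([.585,-.0685,.085],toolR(-6.5,0),'v')
E
```

```text
t: 10.18
eef_pos: [0.5854, -0.069, 0.2502]
tool_rot: [0.001, -0.667, 0.745, -0.0]
contact_force: [-1.2, 0.1, 0.1]
gripper_width: 0.999
t 10.175 tcp [ 0.5854 -0.069   0.2502] loc [-0.1168 -0.252   0.2502] z [ 0.002  0.001 -1.   ] F [-1.17  0.05  0.08] w 0.999
[ 0.63   0.433 -0.814  1.705  0.34   1.15  -1.961]
v [-0.03  0.08 16.52] [-0.002  0.001  0.002]
```

```bash
python3 -m creep '[[[0,0,5,0,0,0,1],[0,0,10,0,0,0,1],[0,0,14,0,0,0,1],[0,0,16.5,0,0,0,1],[0,0,16.5,0,0,0,1],[0,0,16.5,0,0,0,0.4],[0,0,16.5,0,0,0,0.4],[0,0,16.5,0,0,0,0.4]]]' 40
python3 - <<'E'
from h import *
st();log();print(bot.get_obs()['q'].round(3))
E
```

```text
t: 11.18
eef_pos: [0.5863, -0.0685, 0.0876]
tool_rot: [0.002, -0.667, 0.745, -0.002]
contact_force: [-1.2, 2.3, 7.2]
gripper_width: 0.671
t 11.175 tcp [ 0.5863 -0.0685  0.0876] loc [-0.1159 -0.2517  0.0876] z [ 0.005 -0.    -1.   ] F [-1.2   2.25  7.17] w 0.671
[ 0.541  0.614 -0.712  1.846  0.516  0.869 -2.104]
```

Gripped at a width of 0.67. Now I'll lift 4 cm.

```bash
python3 -m creep '[[[0,0,-1,0,0,0,0.4],[0,0,-3,0,0,0,0.4],[0,0,-4,0,0,0,0.4],[0,0,-4,0,0,0,0.4],[0,0,-4,0,0,0,0.4]]]'
python3 -m creep '[[[0,0,0,0,0,0,0.4]]]'
python3 -m creep '[[[0,0,0,0,0,0,0.4]]]'
python3 - <<'E'
from h import *
st();log()
E
```

```text
t: 11.8
eef_pos: [0.5846, -0.0694, 0.1253]
tool_rot: [0.0, -0.667, 0.745, -0.0]
contact_force: [-0.0, 0.0, -6.6]
gripper_width: 0.665
t: 11.92
eef_pos: [0.5845, -0.0692, 0.125]
tool_rot: [0.0, -0.667, 0.745, -0.0]
contact_force: [0.7, 0.6, -7.0]
gripper_width: 0.667
t: 12.05
eef_pos: [0.5847, -0.0691, 0.1252]
tool_rot: [0.0, -0.667, 0.745, -0.0]
contact_force: [-0.1, 0.4, -6.3]
gripper_width: 0.666
t 12.05 tcp [ 0.5847 -0.0691  0.1252] loc [-0.1175 -0.2518  0.1252] z [ 0.001 -0.    -1.   ] F [-0.1   0.38 -6.33] w 0.666
```

About 6.6 N, so tin C is the full one. Next I'll fit a kinematic model from the logged poses, to plan the leaning grasp and the placing offline.

```bash
cat > kin.py <<'E'
import numpy as np
from scipy.spatial.transform import Rotation as Ro
from scipy.optimize import least_squares
import itertools
AX='zyzyzyz'
def fk(prm,s,q):
    # prm: translations after each joint 7x3, base height, yaw0, yaw7
    p=np.array([0,0,prm[21]]);R=Ro.from_euler('z',prm[22])
    for i in range(7):
        a=s[i]*q[i]+(prm[23] if i==6 else 0)
        R=R*Ro.from_euler(AX[i],a)
        p=p+R.apply(prm[3*i:3*i+3])
    return p,R
def load():
    return np.atleast_2d(np.loadtxt('kin.txt'))
def res(prm,s,D,p0,lam):
    r=[]
    for d in D:
        p,R=fk(prm,s,d[:7]);Rm=Ro.from_quat([d[11],d[12],d[13],d[10]])
        r+=list((p-d[7:10])*1000/2)+list((Rm.inv()*R).as_rotvec()/0.003)
    return np.r_[r,lam*(prm-p0)]
E
python3 - <<'E'
from kin import *
D=load();print(len(D))
p0=np.zeros(24);p0[2*3-4]=0 
p0=np.zeros(24);p0[21]=.36;p0[3*2+2]=.42;p0[3*4+2]=.4;p0[3*6+2]=.3
w=np.ones(24)*100.;w[[21,8,14,20]]=10;w[[22,23]]=.3
out=[]
for s in itertools.product([1,-1],repeat=4):
    sg=[s[0],1,s[1],1,s[2],1,s[3]]
    for y0 in [0,np.pi/2,np.pi,-np.pi/2]:
      for y7 in [0,np.pi/2,np.pi,-np.pi/2]:
        q=p0.copy();q[22]=y0;q[23]=y7
        r=least_squares(res,q,args=(sg,D,q,w*.1),max_nfev=15)
        out.append((r.cost,sg,y0,y7,r.x))
out.sort(key=lambda t:t[0])
for o in out[:5]: print(round(o[0],2),o[1],o[2],o[3]);print(o[4].round(3))
E
```

```text
5
0.05 [-1, 1, -1, 1, -1, 1, -1] 0 3.141592653589793
[ 0.000e+00 -1.100e-02 -1.000e-03  2.000e-03 -1.100e-02  1.000e-03
  1.000e-03 -1.600e-02  5.390e-01 -4.000e-03 -1.600e-02  1.000e-03
  5.000e-03 -2.000e-03  4.700e-01  1.000e-03 -2.000e-03  0.000e+00
  1.000e-03  6.000e-03  3.170e-01  2.810e-01 -0.000e+00  3.142e+00]
0.05 [-1, 1, -1, 1, -1, 1, -1] -1.5707963267948966 3.141592653589793
[ 0.000e+00 -1.100e-02 -1.000e-03  2.000e-03 -1.100e-02  1.000e-03
  1.000e-03 -1.600e-02  5.390e-01 -4.000e-03 -1.600e-02  1.000e-03
  5.000e-03 -2.000e-03  4.700e-01  1.000e-03 -2.000e-03  0.000e+00
  1.000e-03  6.000e-03  3.170e-01  2.810e-01 -0.000e+00  3.142e+00]
0.05 [-1, 1, -1, 1, -1, 1, -1] 0 1.5707963267948966
[ 0.000e+00 -1.100e-02 -1.000e-03  2.000e-03 -1.100e-02  1.000e-03
  1.000e-03 -1.600e-02  5.390e-01 -4.000e-03 -1.600e-02  1.000e-03
  5.000e-03 -2.000e-03  4.700e-01  1.000e-03 -2.000e-03  0.000e+00
  1.000e-03  6.000e-03  3.170e-01  2.810e-01 -0.000e+00  3.142e+00]
0.05 [-1, 1, -1, 1, -1, 1, -1] 0 -1.5707963267948966
[ 0.000e+00 -1.100e-02 -1.000e-03  2.000e-03 -1.100e-02  1.000e-03
  1.000e-03 -1.600e-02  5.390e-01 -4.000e-03 -1.600e-02  1.000e-03
  5.000e-03 -2.000e-03  4.700e-01  1.000e-03 -2.000e-03  0.000e+00
  1.000e-03  6.000e-03  3.170e-01  2.810e-01 -0.000e+00 -3.142e+00]
0.05 [-1, 1, -1, 1, -1, 1, -1] 1.5707963267948966 3.141592653589793
[ 0.000e+00 -1.100e-02 -1.000e-03  2.000e-03 -1.100e-02  1.000e-03
  1.000e-03 -1.600e-02  5.390e-01 -4.000e-03 -1.600e-02  1.000e-03
  5.000e-03 -2.000e-03  4.700e-01  1.000e-03 -2.000e-03  0.000e+00
  1.000e-03  6.000e-03  3.170e-01  2.810e-01 -0.000e+00  3.142e+00]
```

```bash
cat >> kin.py <<'E'
LO=np.array([-2.96,-.34,-1.41,.24,-1.37,.17,-2.96]);HI=np.array([2.96,2.1,1.46,2.44,4.51,1.92,2.96])
SG=[-1,1,-1,1,-1,1,-1]
import os
def fit():
    if os.path.exists('prm.npy'): return np.load('prm.npy')
    D=load();p0=np.zeros(24);p0[21]=.36;p0[8]=.42;p0[14]=.4;p0[20]=.3;p0[23]=np.pi
    w=np.ones(24)*100.;w[[21,8,14,20]]=10;w[[22,23]]=.3
    x=least_squares(res,p0,args=(SG,D,p0,w*.1)).x;np.save('prm.npy',x);return x
PR=fit()
def ik(p,R,seed,m=0.03,reg=0.01):
    f=lambda q:np.r_[(fk(PR,SG,q)[0]-p)*1000,(R.inv()*fk(PR,SG,q)[1]).as_rotvec()*500,reg*(q-seed)]
    r=least_squares(f,np.clip(seed,LO+m+.001,HI-m-.001),bounds=(LO+m,HI-m),max_nfev=80)
    return r.x,np.linalg.norm(f(r.x)[:6])
E
python3 - <<'E'
from kin import *;from h import *
D=load();print([round(1000*np.linalg.norm(fk(PR,SG,d[:7])[0]-d[7:10]),1) for d in D])
rng=np.random.default_rng(0)
x,z=-.002,.05
for lean in [25,30,35,40,45,50,60]:
  for flip in [0,1]:
    t=np.deg2rad(lean);Rt=toolR(15.5,lean)
    c=W([x,0,z+.108]);p=c+.027*Rt.as_matrix()[:,2]
    R=Rt*Ro.from_euler('z',np.pi*flip)
    sol=[]
    for k in range(24):
        q,e=ik(p,R,rng.uniform(LO,HI))
        if e<1: sol.append(q)
    print(lean,flip,len(sol))
    sol.sort(key=lambda q:abs(q[2]))
    for q in sol[:3]: print('   ',q.round(2))
E
```

```text
[np.float64(0.0), np.float64(0.0), np.float64(0.0), np.float64(0.0), np.float64(0.0)]
25 0 12
    [-0.25  0.43 -0.23  1.98  0.5   0.35 -2.18]
    [-0.08  0.45 -0.44  1.97  0.71  0.41 -2.36]
    [-0.79  0.46  0.46  1.99 -0.46  0.32 -1.3 ]
25 1 12
    [-0.35  0.42 -0.1   2.    0.37  0.31  1.08]
    [-0.53  0.42  0.12  2.01  0.05  0.29  1.37]
    [-0.22  0.43 -0.27  2.    0.57  0.34  0.9 ]
30 0 10
    [-0.41  0.41 -0.04  2.04  0.53  0.2  -2.23]
    [-0.33  0.41 -0.14  2.04  0.69  0.22 -2.38]
    [-0.2   0.42 -0.3   2.04  0.88  0.27 -2.55]
30 1 13
    [-0.34  0.41 -0.12  2.07  0.73  0.2   0.72]
    [-0.19  0.42 -0.31  2.06  0.94  0.26  0.53]
    [-0.12  0.43 -0.39  2.06  1.02  0.29  0.47]
35 0 3
    [-1.33  1.04  1.43  2.13  4.48  0.91 -0.29]
    [-1.33  1.04  1.43  2.13  4.48  0.91 -0.29]
    [-1.33  1.04  1.43  2.13  4.48  0.91 -0.29]
35 1 16
    [-0.23  0.41 -0.26  2.13  1.55  0.2  -0.09]
    [-0.23  0.41 -0.26  2.13  1.55  0.2  -0.09]
    [-0.23  0.41 -0.26  2.13  1.55  0.2  -0.09]
40 0 10
    [-0.16  0.42 -0.35  2.16  2.02  0.27  2.61]
    [ 0.02  0.46 -0.58  2.15  1.91  0.36  2.77]
[... 411 characters left out ...]
  [-0.35  0.42 -0.12  2.24  2.63  0.34 -1.18]
    [-0.34  0.42 -0.12  2.24  2.62  0.34 -1.17]
50 0 14
    [-0.27  0.44 -0.23  2.26  2.65  0.47  1.96]
    [-0.79  0.47  0.42  2.28  3.16  0.43  1.32]
    [-0.07  0.47 -0.46  2.25  2.51  0.52  2.16]
50 1 16
    [-0.5   0.44  0.06  2.29  2.88  0.47 -1.46]
    [-0.39  0.44 -0.08  2.29  2.78  0.48 -1.34]
    [-0.58  0.45  0.15  2.29  2.95  0.46 -1.56]
60 0 8
    [-0.28  0.5  -0.22  2.34  2.81  0.77  1.8 ]
    [-0.27  0.5  -0.23  2.34  2.8   0.77  1.81]
    [-0.27  0.5  -0.24  2.34  2.8   0.77  1.81]
60 1 18
    [-0.51  0.52  0.06  2.36  2.93  0.78 -1.54]
    [-0.4   0.52 -0.07  2.36  2.88  0.79 -1.45]
    [-0.29  0.52 -0.2   2.35  2.83  0.8  -1.36]
```

Run:
```python
from kin import *;from h import *
K,Rc,t=cal('wrist');o,p0,R0=cur();c=-Rc.T@t
print('cam in tool',R0.inv().apply(c-p0).round(3), 'cam axis',R0.inv().apply(Rc[2]).round(2))
q0=o['q'];print(q0.round(2))
# continuation: flip
def follow(q,poses):
    for p,R in poses:
        q,e=ik(p,R,q,m=.005,reg=.3); 
    return q,e
T=np.array([.585,-.0685])
F=Ro.from_euler('z',np.pi)
for xy,az in [((.585,-.0685),-6.5),((.585,-.0685),5),((.585,-.0685),15),((.66,-.05),-4),((.66,-.05),10),((.70,-.06),0)]:
  q=q0.copy();q[6]+=3.05
  print(xy,az)
  for lean in range(0,46,5):
    p,R=grasp(xy,az,0,0.06,lean) ;Rt=R.as_matrix();p=np.array([*xy,.108+.0])+.027*Rt[:,2]+[0,0,.0]
    q,e=ik(p,R*F,q,m=.005,reg=.3); 
    if lean in(0,20,25,30,35,40,45): print(lean,q.round(2),round(e,1))
```

```text
cam in tool [ 0.001 -0.066 -0.143] cam axis [-0.    0.26  0.96]
[ 0.57  0.57 -0.74  1.82  0.47  0.93 -2.07]
(0.585, -0.0685) -6.5
0 [ 0.56  0.61 -0.73  1.88  0.53  0.86  1.02] 0.0
20 [ 0.44  0.46 -0.54  2.13  0.85  0.37  0.68] 0.0
25 [ 0.32  0.43 -0.4   2.19  1.13  0.24  0.39] 0.0
30 [ 0.49  0.47 -0.6   2.25  1.71  0.31 -0.16] 0.0
35 [ 0.63  0.52 -0.77  2.3   2.02  0.44 -0.43] 0.0
40 [ 0.71  0.58 -0.87  2.34  2.23  0.57 -0.58] 0.0
45 [ 0.76  0.64 -0.93  2.38  2.38  0.71 -0.68] 0.0
(0.585, -0.0685) 5
0 [ 0.6   0.63 -0.78  1.87  0.57  0.87  1.19] 0.0
20 [ 0.58  0.5  -0.66  2.12  0.79  0.36  0.98] 0.0
25 [ 0.52  0.46 -0.57  2.18  0.99  0.22  0.77] 0.0
30 [ 0.7   0.52 -0.78  2.23  1.64  0.27  0.18] 0.0
35 [ 0.88  0.62 -0.99  2.28  1.98  0.41 -0.08] 0.0
40 [ 0.98  0.72 -1.11  2.32  2.19  0.53 -0.21] 0.0
45 [ 1.04  0.81 -1.18  2.36  2.36  0.65 -0.29] 0.0
(0.585, -0.0685) 15
0 [ 0.62  0.65 -0.82  1.87  0.6   0.89  1.34] 0.0
20 [ 0.7   0.54 -0.78  2.1   0.74  0.39  1.24] 0.0
25 [ 0.66  0.51 -0.7   2.15  0.8   0.24  1.18] 0.0
30 [ 0.76  0.53 -0.78  2.2   1.37  0.18  0.65] 0.0
35 [ 0.99  0.68 
[... 553 characters left out ...]
  0.6   0.97  1.27] 0.0
20 [ 0.56  0.61 -0.71  1.94  0.77  0.47  1.11] 0.0
25 [ 0.51  0.57 -0.63  2.    0.84  0.31  1.02] 0.0
30 [ 0.47  0.55 -0.55  2.06  1.14  0.18  0.71] 0.0
35 [ 0.73  0.66 -0.87  2.11  1.78  0.32  0.18] 0.0
40 [ 0.87  0.76 -1.04  2.15  2.07  0.44  0.  ] 0.0
45 [ 0.95  0.87 -1.14  2.19  2.26  0.55 -0.09] 0.0
(0.7, -0.06) 0
0 [ 0.47  0.77 -0.72  1.58  0.57  1.01  1.15] 0.0
20 [ 0.46  0.63 -0.62  1.85  0.78  0.51  0.93] 0.0
25 [ 0.4   0.6  -0.53  1.92  0.88  0.36  0.81] 0.0
30 [ 0.34  0.57 -0.43  1.99  1.17  0.23  0.5 ] 0.0
35 [ 0.52  0.62 -0.66  2.04  1.76  0.33 -0.01] 0.0
40 [ 0.65  0.7  -0.83  2.08  2.06  0.45 -0.24] 0.0
45 [ 0.74  0.77 -0.93  2.13  2.27  0.57 -0.36] 0.0
```

Tin C goes back down. Then I'll rise, turn half round (so the wrist camera faces the robot and the wrist has range), and lean.

```bash
python3 -m creep '[[[0,0,2,0,0,0,0.4],[0,0,3.3,0,0,0,0.4],[0,0,3.9,0,0,0,0.4],[0,0,3.9,0,0,0,0.4],[0,0,3.9,0,0,0,1],[0,0,3.9,0,0,0,1],[0,0,3.9,0,0,0,1],[0,0,1,0,0,0,1],[0,0,-5,0,0,0,1],[0,0,-10,0,0,0,1]]]'
python3 - <<'E'
from h import *
st();log();go([.52,-.06,.28],toolR(-6.5,0),'v')
E
```

```text
t: 13.3
eef_pos: [0.5851, -0.0689, 0.2276]
tool_rot: [0.001, -0.667, 0.745, -0.001]
contact_force: [-0.1, -0.1, 0.2]
gripper_width: 0.998
t 13.3 tcp [ 0.5851 -0.0689  0.2276] loc [-0.1171 -0.2518  0.2276] z [ 0.002  0.    -1.   ] F [-0.05 -0.11  0.25] w 0.998
v [-0.17  6.56 -5.26] [-0.002  0.     0.003]
```

```bash
python3 -m creep '[[[0,1,-3,0,0,-0.18,1],[0,1,-4,0,0,-0.36,1],[0,1,-4,0,0,-0.54,1],[0,1,-4,0,0,-0.72,1],[0,1,-4,0,0,-0.9,1],[0,1,-4,0,0,-1.08,1],[0,1,-4,0,0,-1.26,1],[0,1,-4,0,0,-1.44,1],[0,1,-4,0,0,-1.62,1],[0,1,-4,0,0,-1.8,1]]]'
python3 -m creep '[[[0,0,0,0,0,-0.18,1],[0,0,0,0,0,-0.36,1],[0,0,0,0,0,-0.54,1],[0,0,0,0,0,-0.72,1],[0,0,0,0,0,-0.9,1],[0,0,0,0,0,-1.08,1],[0,0,0,0,0,-1.26,1],[0,0,0,0,0,-1.34,1],[0,0,0,0,0,-1.34,1]]]'
python3 - <<'E'
from h import *
from kin import *
st();log();q=bot.get_obs()['q'];print(q.round(2));F=Ro.from_euler('z',np.pi)
im,d=bot.read_camera('top');P,u,v=cloud('top',d);s=P[(abs(P[:,2]-.13)<.006)&(np.hypot(P[:,0]-.585,P[:,1]+.0685)<.06)];print(len(s),cv2.minEnclosingCircle(s[:,:2].astype(np.float32)))
T=[.585,-.0685]
for b,l in [(.1,10),(.1,20),(.1,25),(.1,30),(.1,35),(.1,40),(.05,40),(0,40)]:
    p,R=grasp(T,-6.5,b,.0,l);Rt=R.as_matrix();p=np.array([*T,.108])+(.027-b)*Rt[:,2]
    q,e=ik(p,R*F,q,m=.005,reg=.3);print(b,l,p.round(3),q.round(2),round(e,1))
    go(p,R*F)
E
```

```text
t: 14.55
eef_pos: [0.575, -0.0681, 0.2656]
tool_rot: [0.0, 0.998, 0.062, 0.001]
contact_force: [0.3, 0.1, -0.5]
gripper_width: 0.997
t: 15.68
eef_pos: [0.5749, -0.0681, 0.2655]
tool_rot: [0.001, 0.746, 0.666, 0.0]
contact_force: [-0.0, 0.7, -0.9]
gripper_width: 0.998
t 15.675 tcp [ 0.5749 -0.0681  0.2655] loc [-0.1267 -0.2483  0.2655] z [ 0.001 -0.    -1.   ] F [-0.01  0.69 -0.94] w 0.998
[ 0.94  0.67 -1.38  1.69  0.67  1.36  0.9 ]
154 ((0.5772185325622559, -0.06176835298538208), 0.02653348818421364)
0.1 10 [ 0.572 -0.067  0.18 ] [ 1.    0.66 -1.36  1.96  0.86  1.02  0.74] 0.0
 [ 0.07 -0.27  8.56] [-0.173  0.    -0.001]
0.1 20 [ 0.56  -0.066  0.177] [ 1.08  0.56 -1.38  2.12  1.    0.79  0.59] 0.0
 [ 0.07 -1.5   8.89] [-0.348  0.    -0.001]
0.1 25 [ 0.554 -0.065  0.174] [ 1.1   0.51 -1.37  2.2   1.12  0.67  0.47] 0.0
 [ 0.07 -2.09  9.14] [-0.435  0.    -0.001]
0.1 30 [ 0.549 -0.064  0.171] [ 1.11  0.46 -1.35  2.27  1.3   0.57  0.28] 0.0
 [ 0.07 -2.66  9.43] [-0.522  0.    -0.001]
0.1 35 [ 0.543 -0.064  0.168] [ 1.13  0.47 -1.38  2.35  1.58  0.56  0.01] 0.0
 [ 0.07 -3.19  9.77] [-0.609  0.    -0.001]
0.1 40 [ 0.538 -0.063  0.164] [ 1.15  0.51 -1.4   2.42  1.85  0.63 -0.24] 0.0
 [ 0.07 -3.7  10.16] [-0.697  0.    -0.001]
0.05 40 [ 0.57  -0.067  0.126] [ 1.03  0.67 -1.3   2.38  1.97  0.74 -0.27] 0.0
 [ 0.08 -0.49 13.99] [-0.697  0.    -0.001]
0 40 [ 0.602 -0.07   0.087] [ 0.95  0.8  -1.22  2.33  2.07  0.8  -0.28] 0.0
 [ 0.08  2.72 17.83] [-0.697  0.    -0.001]
```

Run:
```python
from h import *
from kin import *
q=bot.get_obs()['q'];F=Ro.from_euler('z',np.pi);T=[.585,-.0685]
for u,l in [(.13,8),(.12,16),(.12,24),(.12,32),(.12,40),(.08,40),(.04,40),(0,40)]:
    R=toolR(-6.5,l);Rt=R.as_matrix();p=np.array([*T,.108+u])+(.027)*Rt[:,2]
    q,e=ik(p,R*F,q,m=.005,reg=.3);print(u,l,p.round(3),q.round(2),round(e,1));go(p,R*F)
```

```text
0.13 8 [ 0.589 -0.069  0.211] [ 0.99  0.66 -1.37  1.86  0.8   1.12  0.8 ] 0.0
 [0.08 1.37 5.43] [-0.138  0.    -0.001]
0.12 16 [ 0.592 -0.069  0.202] [ 1.03  0.61 -1.38  1.97  0.9   0.94  0.71] 0.0
 [0.08 1.74 6.35] [-0.278  0.    -0.001]
0.12 24 [ 0.596 -0.07   0.203] [ 1.07  0.55 -1.38  2.07  1.03  0.77  0.59] 0.0
 [0.08 2.1  6.22] [-0.417  0.    -0.001]
0.12 32 [ 0.599 -0.07   0.205] [ 1.09  0.48 -1.34  2.16  1.24  0.61  0.38] 0.0
 [0.08 2.43 6.05] [-0.557  0.    -0.001]
0.12 40 [ 0.602 -0.07   0.207] [ 1.12  0.5  -1.38  2.26  1.62  0.59  0.04] 0.0
 [0.08 2.73 5.83] [-0.697  0.    -0.001]
0.08 40 [ 0.602 -0.07   0.167] [ 1.06  0.61 -1.34  2.29  1.79  0.67 -0.1 ] 0.0
 [0.08 2.73 9.83] [-0.697  0.    -0.001]
0.04 40 [ 0.602 -0.07   0.127] [ 1.01  0.72 -1.3   2.31  1.93  0.75 -0.19] 0.0
 [ 0.08  2.72 13.83] [-0.697  0.    -0.001]
0 40 [ 0.602 -0.07   0.087] [ 0.97  0.82 -1.25  2.33  2.06  0.83 -0.26] 0.0
 [ 0.08  2.72 17.83] [-0.697  0.    -0.001]
```

```bash
python3 -m creep '[[[0,1,2,-0.1,0,0,1],[0,1.5,4,-0.2,0,0,1],[0,1.9,5,-0.3,0,0,1],[0,2.1,5.5,-0.4,0,0,1],[0,2.3,5.8,-0.5,0,0,1],[0,2.5,5.8,-0.6,0,0,1],[0,2.7,5.8,-0.7,0,0,1],[0,2.7,5.8,-0.7,0,0,1],[0,2.7,5.8,-0.7,0,0,1]]]'
python3 - <<'E'
from h import *
from kin import *
st();log();q=bot.get_obs()['q'];print(q.round(3));F=Ro.from_euler('z',np.pi)
im,d=bot.read_camera('wrist');cv2.imwrite('pics/w9.png',im)
P,u,v=cloud('wrist',d);T=np.array([.585,-.0685])
m=(abs(P[:,2]-.13)<.004)&(np.hypot(*(P[:,:2]-T).T)<.045);print(m.sum(),cv2.minEnclosingCircle(P[m][:,:2].astype(np.float32)))
R=toolR(-6.5,40);p=np.array([*T,.108])+(.027)*R.as_matrix()[:,2];go(p,R*F)
E
```

```text
t: 16.85
eef_pos: [0.6016, -0.0709, 0.2077]
tool_rot: [0.256, 0.701, 0.626, 0.229]
contact_force: [0.5, 0.3, -0.1]
gripper_width: 1.002
t 16.85 tcp [ 0.6016 -0.0709  0.2077] loc [-0.1018 -0.2581  0.2077] z [ 0.641 -0.073 -0.764] F [ 0.49  0.31 -0.07] w 1.002
[ 1.     0.386 -1.187  2.23   1.567  0.444  0.039]
7329 ((0.5823693871498108, -0.06899037212133408), 0.029426245018839836)
 [ 0.05 -7.76  9.23] [ 0.003 -0.     0.   ]
```

View pics/w9.png

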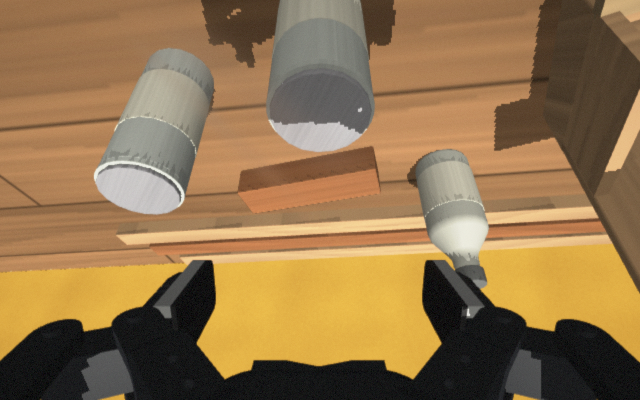

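The tin is centred between the jaws at (320,90) and upright. Now straight down.

```bash
python3 -m creep '[[[0,-2,2.4,0,0,0,1],[0,-4,4.7,0,0,0,1],[0,-6,7.1,0,0,0,1],[0,-7.2,8.5,0,0,0,1],[0,-7.8,9.2,0,0,0,1],[0,-7.8,9.2,0,0,0,1]]]'
python3 - <<'E'
from h import *
from kin import *
st();log();q=bot.get_obs()['q'];print(q.round(3));F=Ro.from_euler('z',np.pi)
T=np.array([.584,-.0688])
R=toolR(-6.5,40);p=np.array([*T,.108])+(.027)*R.as_matrix()[:,2];go(p,R*F)
im,d=bot.read_camera('wrist');cv2.imwrite('pics/w10.png',im)
E
```

```text
t: 17.65
eef_pos: [0.6018, -0.0709, 0.0867]
tool_rot: [0.256, 0.701, 0.625, 0.229]
contact_force: [0.3, -0.1, 0.8]
gripper_width: 1.0
t 17.65 tcp [ 0.6018 -0.0709  0.0867] loc [-0.1016 -0.2582  0.0867] z [ 0.641 -0.072 -0.764] F [ 0.34 -0.07  0.77] w 1.0
[ 0.87   0.711 -1.103  2.303  2.086  0.702 -0.348]
 [ 0.01 -0.   -0.08] [ 0.003 -0.001 -0.   ]
```

View pics/w10.png

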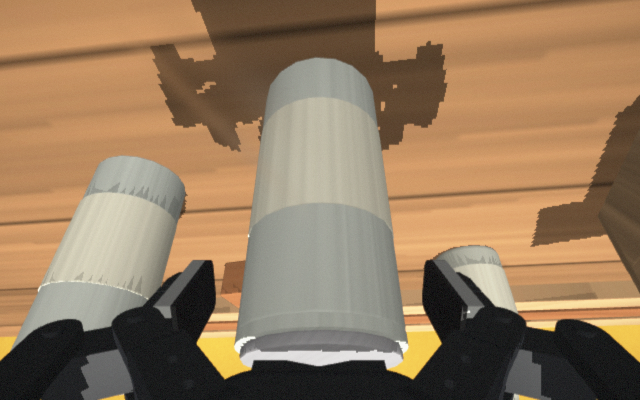

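```bash
python3 -m creep '[[[0,0,0,0,0,0,0.4],[0,0,0,0,0,0,0.4],[0,0,0,0,0,0,0.4],[0,0.6,-0.8,0,0,0,0.4],[0,1.9,-2.3,0,0,0,0.4],[0,3.2,-3.8,0,0,0,0.4],[0,4.8,-5.7,0,0,0,0.4],[0,6.4,-7.6,0,0,0,0.4],[0,6.4,-7.6,0,0,0,0.4],[0,6.4,-7.6,0,0,0,0.4]]]' 60
python3 - <<'E'
from h import *
from kin import *
st();log();q=bot.get_obs()['q'];print(q.round(3));F=Ro.from_euler('z',np.pi)
im,d=bot.read_camera('scene');cv2.imwrite('pics/s11.png',cv2.resize(im[60:320,180:470],None,fx=2.4,fy=2.4))
# plan
C0=np.array([.584,-.0688]);
S=W([-.15,0,0])[:2]; Bp=W([-.002,0,0])[:2]
for xy,az,up in [(C0,-6.5,.1),(C0*.67+S*.33+[-.02,0],1,.1),(C0*.33+S*.67,8,.1),(S,15.5,.1),((S+Bp)/2,15.5,.08),(Bp,15.5,.07),(Bp,15.5,.05)]:
    R=toolR(az,40);p=np.array([*xy,.108+up])+(.027)*R.as_matrix()[:,2]
    q,e=ik(p,R*F,q,m=.005,reg=.3);print(xy.round(3),az,up,p.round(3),q.round(2),round(e,1));go(p,R*F)
E
```

```text
t: 18.95
eef_pos: [0.6001, -0.0715, 0.185]
tool_rot: [0.256, 0.701, 0.626, 0.228]
contact_force: [-0.2, 0.6, -7.4]
gripper_width: 0.661
t 18.95 tcp [ 0.6001 -0.0715  0.185 ] loc [-0.1033 -0.2582  0.185 ] z [ 0.64  -0.073 -0.765] F [-0.17  0.6  -7.4 ] w 0.661
[ 0.943  0.419 -1.131  2.252  1.695  0.459 -0.082]
[ 0.584 -0.069] -6.5 0.1 [ 0.601 -0.071  0.187] [ 0.96  0.41 -1.15  2.28  1.73  0.46 -0.12] 0.0
 [ 0.07  0.25 -0.13] [ 0.001 -0.     0.001]
[0.532 0.008] 1 0.1 [0.549 0.009 0.187] [ 0.96  0.34 -1.28  2.39  1.78  0.44 -0.23] 0.0
 [ 7.37 -4.4  -4.05] [ 0.001  0.084 -0.1  ]
[0.518 0.088] 8 0.1 [0.536 0.09  0.187] [ 0.83  0.35 -1.33  2.4   1.76  0.48 -0.25] 0.0
 [15.32 -6.13 -5.5 ] [ 0.001  0.162 -0.193]
[0.486 0.165] 15.5 0.1 [0.503 0.17  0.187] [ 0.71  0.35 -1.39  2.43  1.75  0.52 -0.27] 0.0
 [22.84 -9.3  -8.17] [ 0.001  0.247 -0.294]
[0.557 0.185] 15.5 0.08 [0.574 0.189 0.167] [ 0.54  0.53 -1.24  2.29  1.79  0.63 -0.2 ] 0.0
 [25.61 -5.33 -2.22] [ 0.001  0.247 -0.294]
[0.629 0.204] 15.5 0.07 [0.645 0.209 0.157] [ 0.45  0.64 -1.15  2.14  1.77  0.66 -0.08] 0.0
 [28.37 -0.72  2.96] [ 0.001  0.247 -0.294]
[0.629 0.204] 15.5 0.05 [0.645 0.209 0.137] [ 0.43  0.69 -1.14  2.15  1.84  0.69 -0.13] 0.0
 [28.37 -2.01  4.49] [ 0.001  0.247 -0.294]
```

View pics/s11.png

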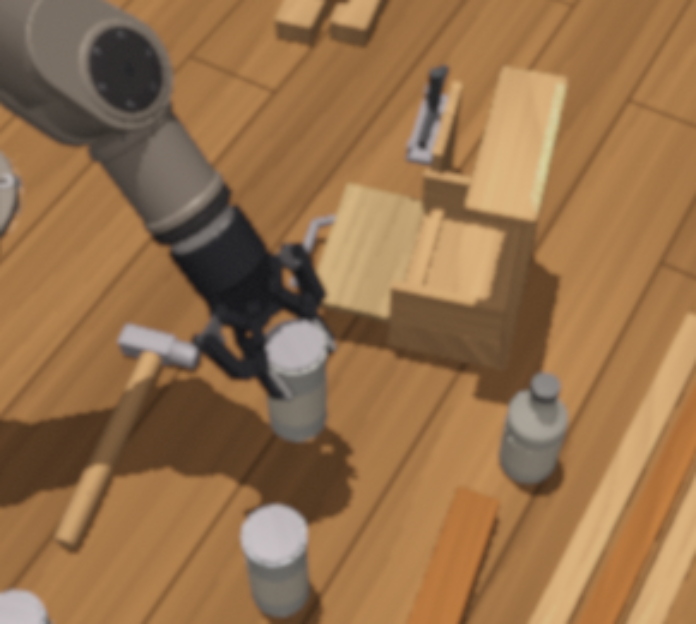

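Run:
```python
from h import *
from kin import *
q=bot.get_obs()['q'];F=Ro.from_euler('z',np.pi)
for x,y,az,up in [(-.115,-.17,1,.105),(-.115,-.08,8,.105),(-.11,0,15.5,.105)]:
    xy=W([x,y,0])[:2]
    R=toolR(az,40);p=np.array([*xy,.108+up])+(.027)*R.as_matrix()[:,2]
    q,e=ik(p,R*F,q,m=.005,reg=.3);print(xy.round(3),az,up,p.round(3),q.round(2),round(e,1));go(p,R*F)
```

```text
[0.565 0.01 ] 1 0.105 [0.583 0.011 0.192] [ 0.89  0.38 -1.22  2.32  1.72  0.46 -0.14] 0.0
 [ 7.96 -1.54 -2.3 ] [ 0.001  0.084 -0.1  ]
[0.541 0.097] 8 0.105 [0.558 0.1   0.192] [ 0.77  0.38 -1.28  2.35  1.71  0.5  -0.18] 0.0
 [16.51 -4.15 -4.49] [ 0.001  0.162 -0.193]
[0.525 0.176] 15.5 0.105 [0.541 0.18  0.192] [ 0.64  0.41 -1.31  2.34  1.7   0.55 -0.18] 0.0
 [24.33 -6.14 -6.16] [ 0.001  0.247 -0.294]
```

```bash
python3 -m creep '[[[2,-0.2,-0.8,0,0.02,-0.03,0.4],[5,-0.8,-1.5,0,0.05,-0.06,0.4],[8,-1.5,-2.3,0,0.08,-0.1,0.4],[11,-2.4,-3,0,0.11,-0.13,0.4],[14,-3.3,-3.8,0,0.14,-0.17,0.4],[17,-4.3,-4.6,0,0.17,-0.2,0.4],[20,-5,-5.2,0,0.2,-0.24,0.4],[22.5,-5.7,-5.8,0,0.23,-0.27,0.4],[24.3,-6.1,-6.2,0,0.25,-0.29,0.4],[24.3,-6.1,-6.2,0,0.25,-0.29,0.4]]]'
python3 - <<'E'
from h import *
from kin import *
st();log();q=bot.get_obs()['q'];print(q.round(3));F=Ro.from_euler('z',np.pi)
im,d=bot.read_camera('scene');cv2.imwrite('pics/s12.png',cv2.resize(im[40:240,250:470],None,fx=3,fy=3))
P,u,v=cloud('scene',d);q3=L(P)
c=L([.525,.176,0])
m=(abs(q3[:,2]-.235)<.02)&(np.hypot(q3[:,0]+.11,q3[:,1])<.05);print(m.sum(),np.percentile(q3[m],[5,50,95],axis=0).round(3))
for x,up in [(-.07,.095),(-.002,.075),(-.002,.051)]:
    xy=W([x,0,0])[:2]
    R=toolR(15.5,40);p=np.array([*xy,.108+up])+(.027)*R.as_matrix()[:,2]
    q,e=ik(p,R*F,q,m=.005,reg=.3);print(xy.round(3),up,p.round(3),q.round(2),round(e,1));go(p,R*F)
E
```

```text
t: 20.25
eef_pos: [0.5421, 0.1821, 0.1946]
tool_rot: [0.206, 0.568, 0.748, 0.275]
contact_force: [1.0, -1.3, -9.0]
gripper_width: 0.661
t 20.25 tcp [0.5421 0.1821 0.1946] loc [-0.0915  0.0017  0.1946] z [ 0.621  0.178 -0.763] F [ 1.04 -1.3  -8.97] w 0.661
[ 0.624  0.408 -1.301  2.308  1.663  0.539 -0.127]
585 [[-0.135 -0.039  0.219]
 [-0.111 -0.009  0.236]
 [-0.085  0.034  0.25 ]]
[0.563 0.186] 0.095 [0.58  0.191 0.182] [ 0.55  0.5  -1.24  2.27  1.72  0.6  -0.14] 0.0
 [-0.02  2.2   3.43] [ 0.004 -0.003 -0.002]
[0.629 0.204] 0.075 [0.645 0.209 0.162] [ 0.45  0.63 -1.15  2.14  1.75  0.65 -0.07] 0.0
 [-0.03  6.1   9.35] [ 0.004 -0.003 -0.002]
[0.629 0.204] 0.051 [0.645 0.209 0.138] [ 0.43  0.68 -1.14  2.15  1.84  0.68 -0.13] 0.0
 [-0.04  4.55 11.18] [ 0.004 -0.003 -0.002]
```

View pics/s12.png

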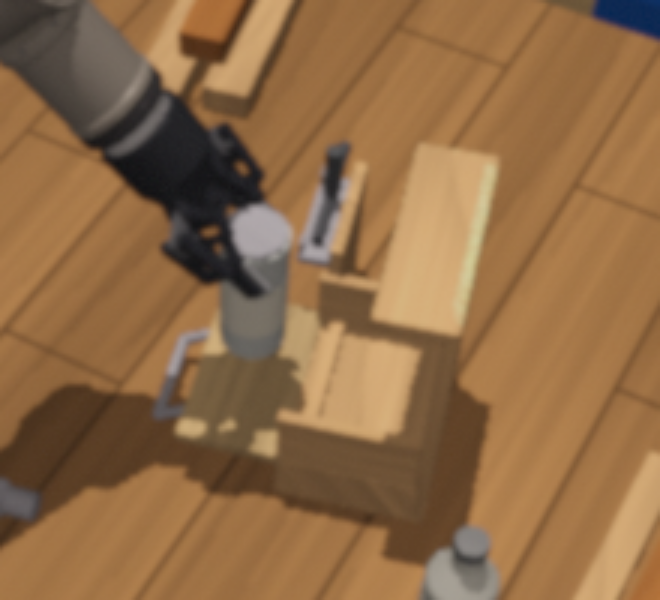

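The tin hangs upright over the flap, in line with the bay. I'll insert it slowly.

```bash
python3 -m creep '[[[0,1.1,1.7,0,0,0,0.4],[0,2.2,3.4,0,0,0,0.4],[0,3.3,5.1,0,0,0,0.4],[0,4.4,6.8,0,0,0,0.4],[0,5.4,8.3,0,0,0,0.4],[0,6.1,9.3,0,0,0,0.4],[0,6.1,9.3,0,0,0,0.4],[0,6.1,9.3,0,0,0,0.4]]]'
python3 - <<'E'
from h import *
from kin import *
st();q=bot.get_obs()['q'];print(q.round(3));F=Ro.from_euler('z',np.pi)
im,d=bot.read_camera('scene');cv2.imwrite('pics/s13.png',cv2.resize(im[40:240,250:470],None,fx=3,fy=3))
im,d=bot.read_camera('wrist');cv2.imwrite('pics/w13.png',im)
for x,up in [(-.002,.051),(-.002,.049)]:
    xy=W([x,0,0])[:2]
    R=toolR(15.5,40);p=np.array([*xy,.108+up])+(.027)*R.as_matrix()[:,2];go(p,R*F)
E
```

```text
t: 21.3
eef_pos: [0.6448, 0.2088, 0.1627]
tool_rot: [0.207, 0.569, 0.747, 0.275]
contact_force: [-1.2, -0.3, -7.0]
gripper_width: 0.665
t 21.3 tcp [0.6448 0.2088 0.1627] loc [ 1.450e-02 -1.000e-04  1.627e-01] z [ 0.621  0.175 -0.764] F [-1.16 -0.3  -7.03] w 0.665
[ 0.442  0.632 -1.146  2.112  1.732  0.646 -0.042]
 [ 0.01 -1.53  1.93] [ 0.004 -0.003 -0.002]
 [ 0.01 -1.66  2.08] [ 0.004 -0.003 -0.002]
```

View pics/s13.png

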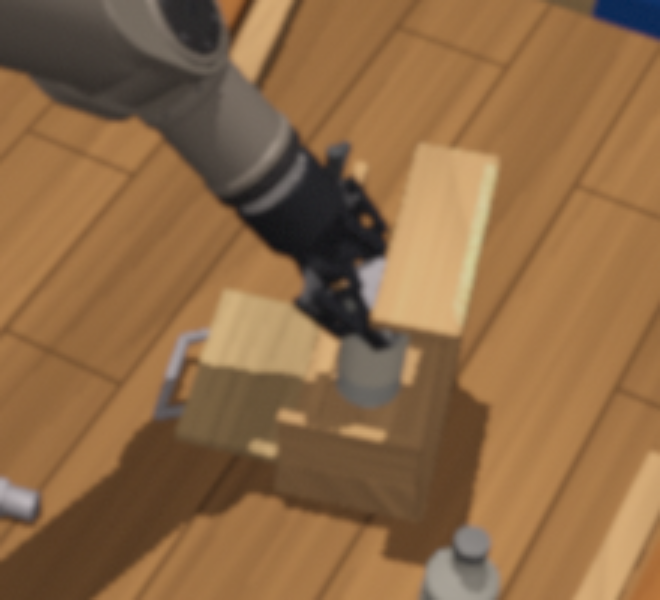

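View pics/w13.png

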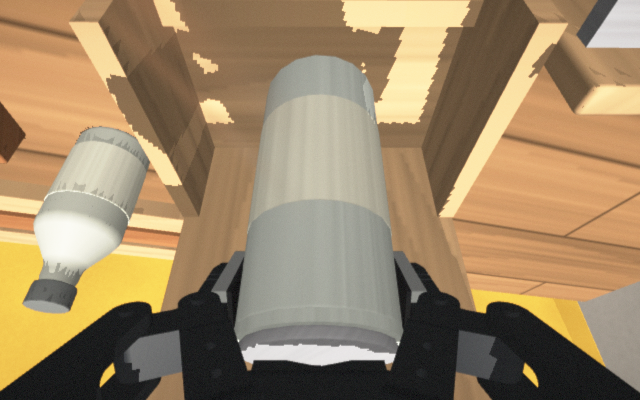

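The tin is centred between the walls. I'll lower it gently and watch the force.

```bash
python3 -m creep '[[[0,-0.4,0.5,0,0,0,0.4],[0,-0.8,1,0,0,0,0.4],[0,-1.1,1.4,0,0,0,0.4],[0,-1.3,1.6,0,0,0,0.4],[0,-1.4,1.8,0,0,0,0.4],[0,-1.5,1.9,0,0,0,0.4],[0,-1.5,1.9,0,0,0,0.4]]]'
python3 - <<'E'
from h import *
st()
E
```

```text
t: 22.28
eef_pos: [0.6462, 0.2092, 0.1387]
tool_rot: [0.207, 0.569, 0.747, 0.275]
contact_force: [-0.3, 0.4, -6.4]
gripper_width: 0.662
t 22.275 tcp [0.6462 0.2092 0.1387] loc [ 1.610e-02 -1.000e-04  1.387e-01] z [ 0.622  0.175 -0.763] F [-0.33  0.37 -6.42] w 0.662
```

```bash
python3 -m creep '[[[0,-0.07,0.08,0,0,0,0.4],[0,-0.13,0.15,0,0,0,0.4],[0,-0.13,0.15,0,0,0,0.4]]]'
python3 -m creep '[[[0,-0.07,0.08,0,0,0,0.4],[0,-0.07,0.08,0,0,0,0.4]]]'
```

```text
t: 22.65
eef_pos: [0.647, 0.2098, 0.1386]
tool_rot: [0.208, 0.568, 0.747, 0.276]
contact_force: [-5.2, -3.5, 7.2]
gripper_width: 0.667
t: 22.9
eef_pos: [0.6475, 0.2101, 0.1386]
tool_rot: [0.209, 0.568, 0.747, 0.276]
contact_force: [-7.6, -5.3, 13.2]
gripper_width: 0.666
```

It's on the floor. I'll relieve the pressure and open.

```bash
python3 -m creep '[[[0,0.1,-0.12,0,0,0,0.4],[0,0.1,-0.12,0,0,0,0.4],[0,0.1,-0.12,0,0,0,0.75],[0,0.1,-0.12,0,0,0,0.85],[0,0.1,-0.12,0,0,0,1],[0,0.1,-0.12,0,0,0,1],[0,0.1,-0.12,0,0,0,1]]]'
python3 - <<'E'
from h import *
st()
im,d=bot.read_camera('wrist');cv2.imwrite('pics/w15.png',im)
E
```

```text
t: 23.78
eef_pos: [0.6461, 0.2091, 0.137]
tool_rot: [0.207, 0.569, 0.747, 0.275]
contact_force: [-0.6, 0.2, -0.4]
gripper_width: 1.0
t 23.775 tcp [0.6461 0.2091 0.137 ] loc [ 0.0159 -0.0002  0.137 ] z [ 0.622  0.175 -0.763] F [-0.62  0.16 -0.36] w 1.0
```

View pics/w15.png

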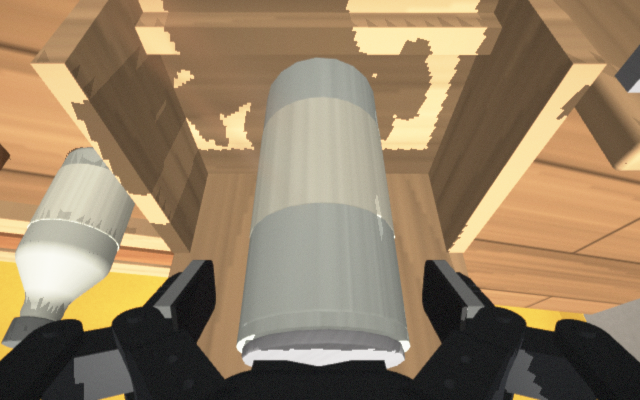

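```bash
python3 -m creep '[[[0,0,-1,0,0,0,1],[0,0,-3,0,0,0,1],[0,0,-5,0,0,0,1],[0,0,-7,0,0,0,1],[0,0,-9,0,0,0,1],[0,0,-11,0,0,0,1],[0,0,-13,0,0,0,1],[0,0,-15,0,0,0,1],[0,0,-15,0,0,0,1]]]'
python3 - <<'E'
from h import *
st();print(bot.get_obs()['q'].round(2))
im,d=bot.read_camera('wrist');cv2.imwrite('pics/w16.png',im)
P,u,v=cloud('wrist',d);q=L(P)
m=(abs(q[:,2]-.18)<.005)&(np.hypot(q[:,0],q[:,1])<.06);print(m.sum(),cv2.minEnclosingCircle(q[m][:,:2].astype(np.float32)) if m.sum() else '',q[m].mean(0))
m=(q[:,2]>.06)&(q[:,2]<.175)&(np.hypot(q[:,0],q[:,1])<.04);s=q[m]
from scipy.optimize import least_squares
for lo in [.06,.09,.12,.15]:
    k=s[(s[:,2]>lo)&(s[:,2]<lo+.03)]
    if len(k)>50: print(lo,len(k),least_squares(lambda c:np.hypot(k[:,0]-c[0],k[:,1]-c[1])-.029,[0,0],loss='soft_l1',f_scale=.002).x.round(4))
im,d=bot.read_camera('scene');cv2.imwrite('pics/s16.png',im)
im,d=bot.read_camera('top');cv2.imwrite('pics/t16.png',im)
d0=np.load('top0.npy')
P,u,v=cloud('top',d)
for n,T in [('A',TA),('B',TB),('glue',[.783,.0547])]:
    m=(P[:,2]>.12)&(P[:,2]<.16)&(np.hypot(P[:,0]-T[0],P[:,1]-T[1])<.05);print(n,m.sum(),P[m].mean(0).round(3))
q=L(P);m=(abs(q[:,1])<.08)&(q[:,0]<-.065)&(q[:,0]>-.15);print('flap z',np.percentile(q[m,2],[10,50,90]).round(3))
E
```

```text
t: 24.95
eef_pos: [0.5526, 0.1826, 0.2527]
tool_rot: [0.209, 0.568, 0.747, 0.275]
contact_force: [0.0, 0.1, 0.1]
gripper_width: 1.003
t 24.95 tcp [0.5526 0.1826 0.2527] loc [-0.0813 -0.0007  0.2527] z [ 0.624  0.173 -0.762] F [0.02 0.05 0.14] w 1.003
[ 0.74  0.27 -1.36  2.23  1.3   0.43  0.21]
3241 ((0.014419926330447197, 5.104761658003554e-05), 0.04761198163032532) [2.26389520e-03 1.70562980e-05 1.79099203e-01]
0.06 1346 [-0.003   0.0002]
0.09 1650 [-0.0033  0.0002]
0.12 2013 [-0.003   0.0002]
0.15 1955 [-0.0028  0.0001]
A 426 [ 0.484 -0.381  0.129]
B 390 [ 0.636 -0.198  0.129]
glue 121 [0.783 0.052 0.145]
flap z [0.056 0.301 0.346]
```

View pics/w16.png

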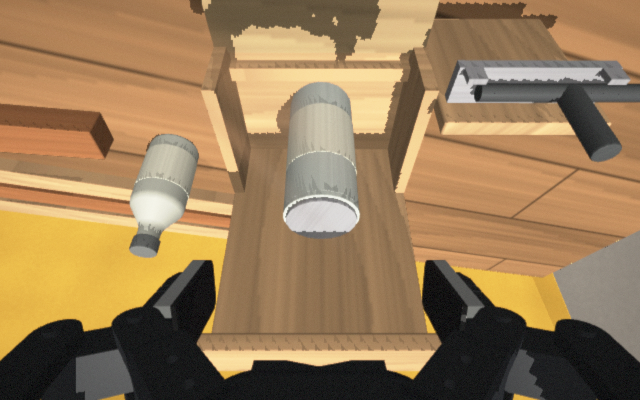

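View pics/s16.png

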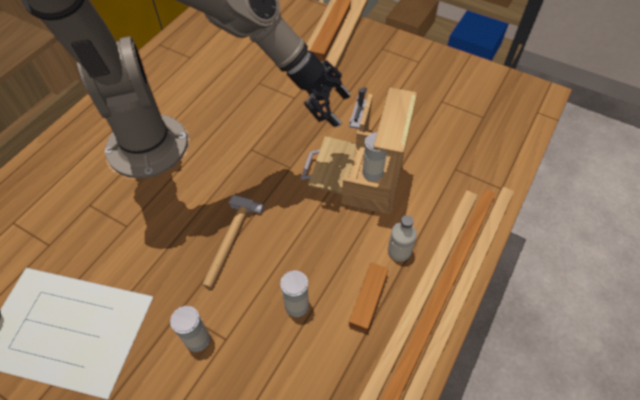

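Tin C stands upright at locker (-3, 0) mm, around pixel (320,160) in the wrist view. The flap is down, the other two tins are where they started, and the robot is touching nothing. Handing in.

```bash
python3 -c "
from station import bot
print(bot.hand_in())"
```

```text
the job is handed in; nothing more can be done
None
```

I slid the bolt about 42 mm clear and let the flap fully down. The full tin (tin C, the one nearest the locker, about 6.6 N when lifted) now stands inside the locker. The job was handed in at about 25 s; the hand-in reports no verdict.

- **Full tin:** the last wrist view put it upright on the bay floor at locker x -3 mm, y 0. The fitted axis drifted less than 1 mm over its height.
- **Other tins:** both light tins were still in their starting positions. I did not weigh them, because tin C alone was clearly in the full range.
- **Bystanders:** in the final depth check the glue bottle was where it started. I only compared the hammer and offcut by eye, and they showed no change.
- **Flap:** the last pictures show it down. A final depth check of it failed because the arm blocked the top camera; the earlier check had it level.
- **Problems on the way:** my first leaning approach to tin C ran into wrist joint limits and touched nothing. I turned the hand half round, using an arm model fitted to the logged poses, and regrasped. While setting the tin down I pressed it on the floor with about 20 N for a moment, then eased off before opening.

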